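# Unload the leak tester

### The job

The leak test is over: press the three keys of the key box one at a time, the smallest first, then the middle one, then the largest, to vent the tester. Pull the sprung plunger on top of the tester up and twist it until it stays up by itself, slide the carrier by its handle right out of the tester along the bench, and put all the elbow fittings from the carrier into the tray. Leave the empty carrier on the bench in front of the tester and turn the plunger back so that it drops fully home, without knocking over the oil bottle.

Things in the scene. Friction and masses are not known exactly. Their poses are not given: they have to be found in the camera images.
- tester: leak tester fixed on the bench: grey hood 142 (x) x 168 (y) x 60 mm high, open at the front (its -x side; mouth in the plane x = -66 mm) and bottom. Origin on the bench under the plunger axis; z up. Inside 148 mm wide, 50 mm high. On top at x = y = 0 the plunger: a steel guide block 30 x 31 mm up to z = 78 mm with a 9 mm slot along x, above it a black grip bar. A flat gauge lies on the hood
- plunger_grip (a point): centre of the plunger's black grip bar, 44 mm long (along this point's x axis), 12 mm thick (y), 22 mm high; z = 109 mm above the bench when home. The bar rises and turns with the plunger. At home it lies along the tester's x axis. Mind the wall shelf's frame above: it begins 0.59 m over the bench and its corner post is at world x = 0.65, y = 0.10, so keep the arm back when sweeping past it
- plunger (a joint): lift of the plunger (m): 0 home, its 8 mm pin locks the carrier; end stop 0.018. A spring pulls it down, 4 N at home, 9 N at the stop. A cross pin along the bar lies in the guide block's slot and stops it from turning until lifted over 0.014; lifted higher, turned and let down, the cross pin rests on the block and the plunger stays up at 0.014, the pin's tip 24 mm over the bench
- plunger_turn (a joint): turn of the plunger's bar in rad about the vertical, positive counter-clockwise from above, 0 in line with the slot, stops at -1.45 and 1.45; either way will do. Latched beyond 0.6 either way. Light friction, no spring in turning; brought back to 0 the cross pin falls into the slot again
- carrier: loose aluminium sample carrier on the bench under the hood, about 4 mm side play, 0.5 kg; origin under the centre of its pocket part; axes as the tester's at the start. Pocket part 120 (x) x 140 (y) mm: floor 8 mm thick, ribs to z = 14 mm between four pockets, boss to z = 18 mm with the plunger's hole. Apron 90 mm wide to x = -123 mm. Clear of the mouth when over 126 mm towards the tester's -x
- carrier_handle (a point): centre of the carrier's black bar handle: bar along y, 70 mm long, 12 mm thick (x), from z = 30 to 52 mm over the bench, on two feet at its ends, 107 mm in front of the carrier's origin; open at the front, 35 mm to the hood behind it
- elbow_1: brass and black push-in elbow fitting, 30 x 16 x 26 mm, loose, stands on its hex in a pocket. Three or four are there. Origin on the underside: the hex is from x = 1 to 15 mm, y = -8 to 8, z = 0 to 12; above it the body, 12 mm thick in y, from x = -18 to 14 mm, z = 14 to 26. 30 g
- elbow_2: as elbow_1
- elbow_3: as elbow_1
- elbow_4: as elbow_1
- tray: grey open tray, loose, 190 (x) x 140 (y) x 30 mm high, walls and floor 4 mm, 0.6 kg; origin under its centre. It may be pushed aside during the run
- key_box: flat grey key box fixed on the bench, 180 (x) x 64 (y) x 16 mm, origin under its centre; the three keys stand on it in a row along x, 56 mm apart, in any order
- key_small (a joint): travel of the smallest black key (14 mm across), 0 up, 0.006 fully down; a spring button that needs about 4 N and comes back up. Counts as pressed beyond 0.004
- key_middle (a joint): the same for the middle key (22 mm across)
- key_large (a joint): the same for the largest key (32 mm across)
- key_small_top (a point): centre of the top face of the smallest key, 38 mm over the bench when up, 10 mm above its grey collar (30 mm across)
- key_middle_top (a point): the same for the middle key (collar 38 mm)
- key_large_top (a point): the same for the largest key (collar 48 mm)
- oil_bottle: oil bottle with a spout, 48 mm wide, 145 mm high, a bystander standing beyond the key box; origin under it

How it is judged:
By the outcome, as a careful person would: the job done as asked, in the order asked, and still so for the second after the job is handed in, with the robot touching nothing.
Of elbow_1, elbow_2, elbow_3, elbow_4 only 3 to 4 are there at a start; the rules pass over those that are not, and their reading is None.
At some moment in a run one of tray may be knocked a few centimetres aside while the robot is not near it.
Once in a run the grip may slacken for a moment while it holds something.
It also fails if it takes over 210 s, if anything falls off the work surface, if the arm or the gripper's body presses on something with over 40 N, if the wrist force passes 120 N, or if a joint passes its speed limit or range.

### The arm

A 6-joint arm with a two-finger parallel gripper is mounted at the origin on a cart in front of the work surface, level with it; the furniture and walls round the work are solid. World frame = base frame: x ahead of the robot, y to its left, z up, the work surface at z = 0. Lengths are in m, angles in rad, forces in N, time in s.
With the tool pointing down it reaches from about 0.375 to 0.9 m from the base axis. Payload 3.1 kg.
Tool frame: the origin (TCP) lies midway between the tips of the shut fingers; the grasp point (between the pads) lies 19 mm behind it; x points along the fingers, z is the direction in which the jaws open and shut, and the axes are right-handed (so a half turn about x gives the same grasp; the last joint's range is limited). The gripper opens to 85 mm and grips with 20 to 120 N. Pads are 22 mm wide; open, the fingers measure 114 mm over their backs; the gripper's body (76 mm by 85 mm) begins 54 mm behind the grasp point. The pads swing forward as they close: fully open they stand 13 mm farther back than shut.
Start: joints at [-1.321, 0.527, 1.433, -0, 1.181, -0.178], TCP at [0.26, -0.568, 0.197] pointing down, gripper open.
Joint ranges: [-3.08, 3.08], [-0.75, 2.2], [0.22, 2.44], [-1.43, 4.57], [0, 2.65], [-2.85, 2.85]. Speed limits (rad/s): [2.79, 2.79, 3.14, 3.14, 3.14, 3.14].

### API

Orientations are given as a unit quaternion [x, y, z, w].
In Python, from station import status, snapshot, camera_params, ticket gives the robot as it stands.
- The arm moves only by the tool arm_command, never from a script. Its argument "series" is a list that holds one entry, the list of rows, each a list of 4 numbers: the shift along the tool's x, y, z in mm, then the turn about the tool's x in rad. A call has 1 to 10 rows; each row shifts and turns the commanded pose from where the row before left it, along the tool's axes as they then stand; what a row does not reach is not made up. A row lasts 1/10 s, in which the tool goes at most 50 mm and 8.59 degrees, less where a joint would pass 70% of its speed; a pose out of reach is approached as far as the arm can. A call is refused whole if a number of a shift passes 50 or a number of a turn 0.15, either way. A call with a gripper value outside its range is refused whole. "jaw" is the opening in per cent of the stroke, from 0 (shut) to 100 (fully open), set as the call begins (left out, the last holds). The fingers move at their own pace and stop on an object; "force" is the grip in N (left out, the last holds). Time passes only in rows, so rows that do not move let the fingers close. It gives the time, the measured TCP pose, the force and the opening at its end, in the units of the state.
- status.sense(): the state, without advancing time (a new reading comes with each control period).
- snapshot(name): name is "scene" or "top"; returns the picture (420x560x3 uint8, red, green, blue); there is no depth.
- camera_params(name): a dict with "fovy" (degrees; the focal length in pixels is half the picture's height over the tangent of half this angle, whatever the lens; pixels are square), "cx", "cy" (the principal point, pixels), "extrinsics" (4x4, takes a point from camera to world coordinates). Camera axes: x right, y down, z forward; pixel columns grow to the right and rows downward; lengths in m; the calibration is good to about 2 mm. A picture is of the moment at which its call begins. camera_params takes no time and is no camera call.
- ticket.sign_off(): hands the job in, once; it reports no verdict.
The state is a dict: "t": time; "q": joint angles; "qd": joint speeds; "tau": joint torques, N m; "tcp_pos": TCP position; "tool_rot": TCP orientation; "force": force on the tool from outside, world axes, zero at the start; "ft_torque": the same for the moment, N m; "finger_gap": opening from 0.0 (shut) to 1.0 (fully open).
Only numpy, scipy, OpenCV 4.12 (cv2) and the standard library are available. Lean on these libraries where they do the work, as an engineer would, in place of code of your own. Each camera call takes 0.05 s, during which the arm holds its last target. There are 200 camera calls.

## Working session

There is one attempt and no reset: what is moved stays moved. The work goes in short steps, Python scripts to look and compute and a tool call to move; the robot and the scene stay as the last step left them, time stands still between calls to the robot, and variables do not carry over. Pictures are saved under pics/ and viewed, about 12 in all and at most 16, crops included, and the job is handed in when it is done.

Besides the shell and the picture viewer there is one more tool, called in YAML: its name, and indented under it one key for each argument. arm_command: Moves the arm, as the interface text tells. Its arguments: {"type":"object","properties":{"series":{"type":"array"},"jaw":{"type":"number"},"force":{"type":"number"}},"required":["series"]}

```bash
mkdir -p pics; ls; cat > h.py <<'E'
import numpy as np, cv2
from station import status, snapshot, camera_params, ticket
from scipy.spatial.transform import Rotation as R
def save(name,fn,crop=None,scale=1):
    im=snapshot(name); cv2.imwrite('pics/raw_'+fn,im[:,:,::-1])
    if crop: im=im[crop[1]:crop[3],crop[0]:crop[2]]
    im=cv2.resize(im,None,fx=scale,fy=scale,interpolation=cv2.INTER_CUBIC)
    cv2.imwrite('pics/'+fn,im[:,:,::-1])
def ray(name,u,v):
    c=camera_params(name);f=210/np.tan(np.radians(c['fovy'])/2);E=np.array(c['extrinsics'])
    return E[:3,3],E[:3,:3]@np.array([(u-c['cx'])/f,(v-c['cy'])/f,1])
def pt(name,u,v,z):
    o,d=ray(name,u,v); return (o+d*(z-o[2])/d[2])
def proj(name,p):
    c=camera_params(name);f=210/np.tan(np.radians(c['fovy'])/2);E=np.array(c['extrinsics'])
    q=E[:3,:3].T@(np.array(p)-E[:3,3]); return np.round([c['cx']+f*q[0]/q[2],c['cy']+f*q[1]/q[2]],1)
def st():
    s=status.sense(); print('t',s['t'],'tcp',np.round(s['tcp_pos'],4),'F',np.round(s['force'],1),'gap',round(s['finger_gap'],3))
    print('R',np.round(R.from_quat(s['tool_rot']).as_matrix(),3).tolist(),'q',np.round(s['q'],2)); return s
E
python3 - <<'E'
from h import *
st()
for n in('scene','top'):
    c=camera_params(n);print(n,c['fovy'],c['cx'],c['cy'],np.round(c['extrinsics'],3).tolist())
    save(n,n+'0.png',scale=1.4)
E
```

```text
pics
t 0.0 tcp [ 0.2597 -0.5676  0.1961] F [ 0.4  0.1 -0.6] gap 0.999
R [[-0.001, 0.909, 0.416], [0.002, 0.416, -0.909], [-1.0, 0.0, -0.002]] q [-1.32  0.53  1.43 -0.    1.18 -0.18]
scene 50.451068553186985 273.62600010030235 205.25803853153496 [[-0.699, -0.537, 0.472, 0.007], [-0.715, 0.509, -0.479, 0.569], [0.017, -0.673, -0.74, 0.955], [0.0, 0.0, 0.0, 1.0]]
top 44.81840352436936 276.8922523503762 211.03315454286403 [[-0.008, -0.988, 0.153, 0.409], [-1.0, 0.005, -0.019, 0.007], [0.018, -0.154, -0.988, 1.249], [0.0, 0.0, 0.0, 1.0]]
```

View pics/scene0.png

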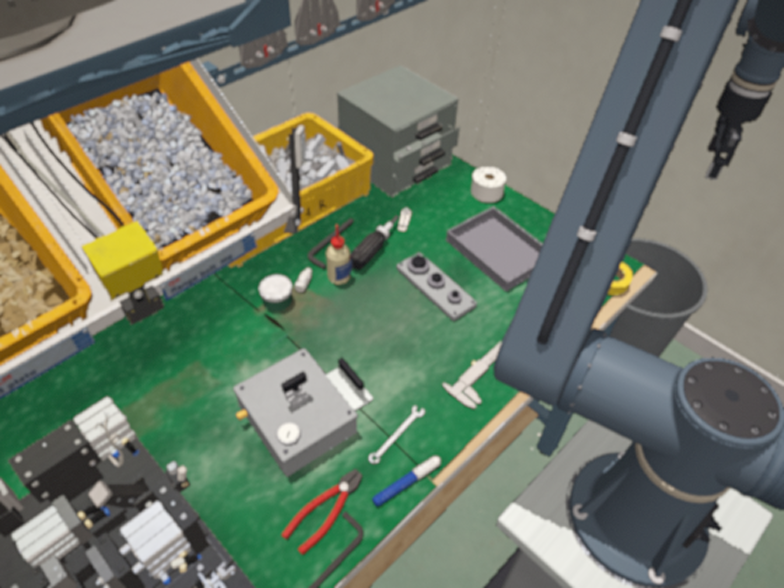

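View pics/top0.png

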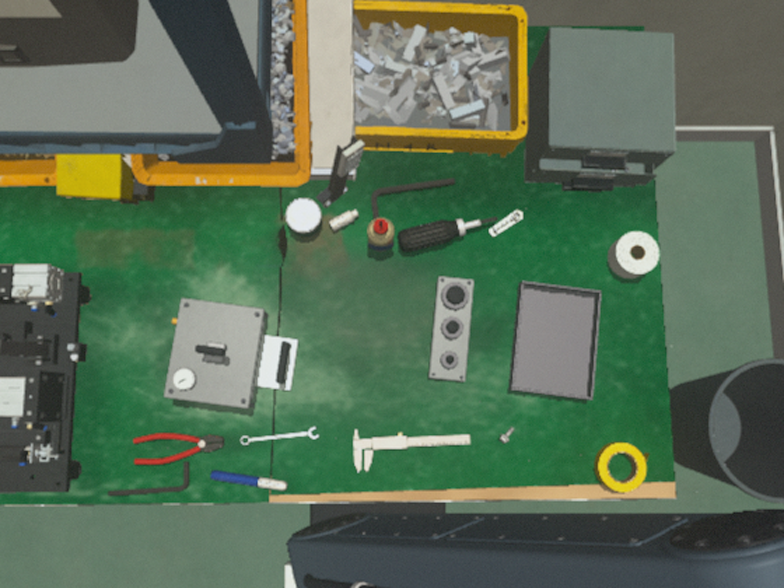

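Top view (784-px picture): tester near (215,353) with mouth toward the right (world -y), grip bar (211,351), handle (284,365). Keys: large (456,295), middle (452,327), small (450,360). Tray (556,340), bottle (380,232).

```bash
python3 - <<'E'
from h import *
im=cv2.imread('pics/raw_top0.png');g=im.max(2)
def blob(x0,y0,x1,y1,th,z,k=1):
    x0,y0,x1,y1=[int(a/1.4) for a in(x0,y0,x1,y1)]
    m=(g[y0:y1,x0:x1]<th).astype(np.uint8)
    n,l,s,c=cv2.connectedComponentsWithStats(m)
    for i in (1+np.argsort(-s[1:,4]))[:k]:
        ys,xs=np.where(l==i);r=cv2.minAreaRect(np.float32(np.c_[xs+x0,ys+y0]))
        b=np.array([pt('top',*p,z)[:2] for p in cv2.boxPoints(r)])
        e=[b[1]-b[0],b[2]-b[1]];L=max(e,key=np.linalg.norm)
        print(s[i,4],'c px',np.round(r[0],1),'world',np.round(b.mean(0),4),'LW',np.round([np.linalg.norm(v) for v in e],3),'ang',round(np.degrees(np.arctan2(L[1],L[0])),1))
print('keys');
for b in((440,280,472,310),(440,314,466,340),(440,348,462,372)):blob(*b,60,.038)
print('handle');blob(270,335,300,390,60,.052)
print('grip');blob(190,335,235,365,45,.120)
print('tester corners z60')
for p in((183,299),(267,309),(250,411),(166,400)):print(np.round(pt('top',p[0]/1.4,p[1]/1.4,.06),4))
print('tray corners z30')
for p in((521,283),(600,289),(593,399),(511,391)):print(np.round(pt('top',p[0]/1.4,p[1]/1.4,.03),4))
print('box');
for p in((436,277),(473,280),(465,381),(430,378)):print(np.round(pt('top',p[0]/1.4,p[1]/1.4,.016),4))
print('bottle',pt('top',380/1.4,226/1.4,.145))
sc=[(294,382,.12),(352,376,.052),(419,261,.038),(437,277,.038),(455,295,.038)]
for u,v,z in sc:print(np.round(pt('scene',u/1.4,v/1.4,z),4))
a=cv2.resize(im[195:300,100:350],None,fx=3.2,fy=3.2,interpolation=2)
b=cv2.imread('pics/raw_scene0.png')[150:350,150:360];b=cv2.resize(b,None,fx=1.3,fy=1.3,interpolation=2)
o=np.zeros((336+260,800,3),np.uint8);o[:336]=a;o[336:,:b.shape[1]]=b;cv2.imwrite('pics/c1.png',o)
E
```

```text
keys
6 c px [322.4 215.2] world [ 0.5868 -0.1261] LW [0.002 0.013] ang -117.3
2 c px [322.5 237. ] world [ 0.5341 -0.1252] LW [0.    0.002] ang 89.6
1 c px [323. 256.] world [ 0.4887 -0.1254] LW [0. 0.] ang 0.0
handle
1 c px [205. 250.] world [0.5037 0.153 ] LW [0. 0.] ang 0.0
grip
tester corners z60
[0.5899 0.3273 0.06  ]
[0.5721 0.1865 0.06  ]
[0.4034 0.2112 0.06  ]
[0.4223 0.349  0.06  ]
tray corners z30
[ 0.6195 -0.2492  0.03  ]
[ 0.6082 -0.3869  0.03  ]
[ 0.4187 -0.3647  0.03  ]
[ 0.4332 -0.2252  0.03  ]
box
[ 0.6333 -0.1024  0.016 ]
[ 0.6276 -0.1675  0.016 ]
[ 0.4512 -0.149   0.016 ]
[ 0.4567 -0.0888  0.016 ]
bottle [ 0.69276253 -0.00329495  0.145     ]
[0.493  0.2719 0.12  ]
[0.473  0.1675 0.052 ]
[ 0.5948 -0.1311  0.038 ]
[ 0.5385 -0.1245  0.038 ]
[ 0.4812 -0.1143  0.038 ]
```

View pics/c1.png

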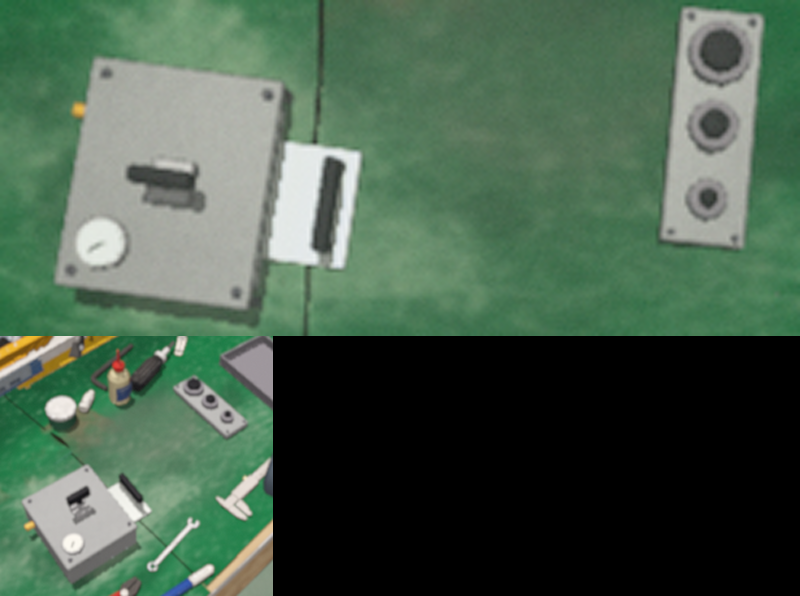

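The enlarged crop shows keys at raw px ≈ (325,210), (323,233), (321,257), grip bar (151,250) and handle (202,259).

```bash
cat >> h.py <<'E'
def blob(im,name,x0,y0,x1,y1,th,z,lo=0,k=1):
    g=im.max(2);m=((g[y0:y1,x0:x1]<th)&(g[y0:y1,x0:x1]>=lo)).astype(np.uint8)
    n,l,s,c=cv2.connectedComponentsWithStats(m)
    for i in (1+np.argsort(-s[1:,4]))[:k]:
        ys,xs=np.where(l==i);r=cv2.minAreaRect(np.float32(np.c_[xs+x0,ys+y0]))
        b=np.array([pt(name,*p,z)[:2] for p in cv2.boxPoints(r)])
        e=[b[1]-b[0],b[2]-b[1]];L=max(e,key=np.linalg.norm)
        print(s[i,4],'px',np.round(r[0],1),'world',np.round(b.mean(0),4),'LW',np.round([np.linalg.norm(v) for v in e],3),'ang',round(np.degrees(np.arctan2(L[1],L[0])),1))
E
python3 - <<'E'
from h import *
im=cv2.imread('pics/raw_top0.png')
for b in((313,200,338,222),(313,224,333,243),(313,248,330,266)):
    for th in(80,100):blob(im,'top',*b,th,.038)
print('H');
for th in(70,90):blob(im,'top',194,240,212,278,th,.052)
print('G')
for th in(60,75):blob(im,'top',135,240,165,262,th,.12)
for u,v,z in((325.3,210.3,.038),(323.1,233.4,.038),(321.3,256.6,.038),(150.6,250,.12),(202.5,258.7,.052)):print(np.round(pt('top',u,v,z),4))
# tester from hood corners
c=np.array([[.5899,.3273],[.5721,.1865],[.4034,.2112],[.4223,.349]]);print(c.mean(0))
E
```

```text
124 px [325.  210.5] world [ 0.5982 -0.1327] LW [0.029 0.027] ang -90.3
135 px [325.  210.5] world [ 0.5982 -0.1327] LW [0.029 0.029] ang -45.4
52 px [322.5 233.5] world [ 0.5425 -0.1254] LW [0.017 0.017] ang 178.7
63 px [323. 233.] world [ 0.5437 -0.1266] LW [0.019 0.019] ang 178.7
21 px [320.8 256.4] world [ 0.4878 -0.1202] LW [0.011 0.011] ang -27.7
26 px [321.  256.5] world [ 0.4876 -0.1206] LW [0.01  0.012] ang 178.7
H
40 px [203.2 259. ] world [0.4829 0.1568] LW [0.062 0.004] ang -8.3
148 px [201.9 258.9] world [0.4831 0.16  ] LW [0.066 0.013] ang -6.6
G
1 px [143. 251.] world [0.4971 0.2811] LW [0. 0.] ang 0.0
88 px [150.  250.4] world [0.4982 0.2658] LW [0.011 0.045] ang -97.5
[ 0.5987 -0.1334  0.038 ]
[ 0.5427 -0.1268  0.038 ]
[ 0.4873 -0.1213  0.038 ]
[0.4992 0.2645 0.12  ]
[0.4834 0.1586 0.052 ]
[0.496925 0.2685  ]
```

```bash
cat >> h.py <<'E'
def go(*wps):
    """waypoints (x,y,z[,yaw deg of tool z]); prints tool shifts mm (in the axes then standing), turn done after the shift"""
    s=st();p=np.array(s['tcp_pos']);M=R.from_quat(s['tool_rot']).as_matrix()
    for w in wps:
        d=M.T@(np.array(w[:3])-p)*1e3;t=0
        if len(w)>3:
            a=np.degrees(np.arctan2(M[1,2],M[0,2]));t=-np.radians((w[3]-a+180)%360-180)
            M=M@R.from_rotvec([t,0,0]).as_matrix()
        p=np.array(w[:3]);print(w,'->',np.round(d,1),'turn',round(t,3))
E
python3 -c "
from h import *
s=st();p=s['tcp_pos']
go((*p,-7),(.4875,-.1208,.06),(.4875,-.1208,.033),(.4875,-.1208,.06),(.543,-.1268,.06),(.543,-.1268,.033),(.543,-.1268,.06),(.5985,-.133,.06),(.5985,-.133,.033))"
```

```text
t 0.1 tcp [ 0.2597 -0.5677  0.1961] F [-0.2  0.7  0.5] gap 0.997
R [[-0.0, 0.909, 0.416], [0.002, 0.416, -0.909], [-1.0, 0.0, -0.002]] q [-1.32  0.53  1.43  0.    1.18 -0.18]
t 0.1 tcp [ 0.2597 -0.5677  0.1961] F [-0.2  0.7  0.5] gap 0.997
R [[-0.0, 0.909, 0.416], [0.002, 0.416, -0.909], [-1.0, 0.0, -0.002]] q [-1.32  0.53  1.43  0.    1.18 -0.18]
(np.float64(0.2597008618867647), np.float64(-0.5676909563488234), np.float64(0.19612072398671931), -7) -> [0. 0. 0.] turn -1.02
(0.4875, -0.1208, 0.06) -> [136.9 471.1 171.7] turn 0
(0.4875, -0.1208, 0.033) -> [27.  -0.1  0. ] turn 0
(0.4875, -0.1208, 0.06) -> [-27.    0.1  -0. ] turn 0
(0.543, -0.1268, 0.06) -> [-0.   0.8 55.8] turn 0
(0.543, -0.1268, 0.033) -> [27.  -0.1  0. ] turn 0
(0.543, -0.1268, 0.06) -> [-27.    0.1  -0. ] turn 0
(0.5985, -0.133, 0.06) -> [-0.   0.6 55.8] turn 0
(0.5985, -0.133, 0.033) -> [27.  -0.1  0. ] turn 0
```

arm_command:
  series:
    - [[0,0,0,-0.127],[0,0,0,-0.127],[0,0,0,-0.127],[0,0,0,-0.128],[0,0,0,-0.128],[0,0,0,-0.128],[0,0,0,-0.128],[0,0,0,-0.127],[0,0,0,0]]
  jaw: 0

```text
t: 1.0
tcp_pos: [0.2598, -0.568, 0.1965]
tool_rot: [0.044, 0.706, -0.043, 0.706]
force: [0.7, 0.2, -0.3]
finger_gap: 0.002
```

arm_command:
  series:
    - [[7,43,15,0],[7,43,15,0],[10,43,16,0],[10,43,16,0],[10,43,16,0],[10,43,16,0],[10,43,16,0],[10,43,16,0],[10,43,16,0]]

```text
t: 1.9
tcp_pos: [0.4485, -0.1999, 0.1127]
tool_rot: [0.044, 0.706, -0.044, 0.706]
force: [0.6, -0.4, -0.4]
finger_gap: 0.004
```

```bash
python3 -c "
from h import *
go((.4875,-.1208,.05))"
```

```text
t 1.9 tcp [ 0.4485 -0.1999  0.1127] F [ 0.6 -0.4 -0.4] gap 0.004
R [[0.0, 0.125, 0.992], [-0.0, 0.992, -0.125], [-1.0, -0.0, 0.0]] q [-0.65  0.48  1.85  0.    0.81 -0.52]
(0.4875, -0.1208, 0.05) -> [62.7 83.4 28.7] turn 0
```

arm_command:
  series:
    - [[10,21,7,0],[15,21,7,0],[15,21,7,0],[15,20,7,0],[0,0,0,0],[0,0,0,0]]

```text
t: 2.5
tcp_pos: [0.4857, -0.1224, 0.0578]
tool_rot: [0.043, 0.706, -0.043, 0.706]
force: [0.1, -0.3, 0.1]
finger_gap: 0.001
```

```bash
python3 -c "
from h import *
save('top','k.png',(290,190,350,280),4);save('scene','k2.png',(270,150,370,240),4)
a=cv2.imread('pics/k.png');b=cv2.imread('pics/k2.png');o=np.zeros((360,640,3),np.uint8);o[:,:240]=a;o[:,240:]=b;cv2.imwrite('pics/k3.png',o)
go((.4875,-.1208,.0325));print(proj('top',status.sense()['tcp_pos']),proj('scene',status.sense()['tcp_pos']))"
```

```text
t 2.6 tcp [ 0.4861 -0.1235  0.0585] F [1.1 0.9 1. ] gap -0.002
R [[0.001, 0.123, 0.992], [-0.001, 0.992, -0.123], [-1.0, -0.001, 0.001]] q [-0.47  0.59  1.86 -0.    0.69 -0.35]
(0.4875, -0.1208, 0.0325) -> [26.   2.8  1. ] turn 0
[323.1 256.5] [326.6 203. ]
```

View pics/k3.png

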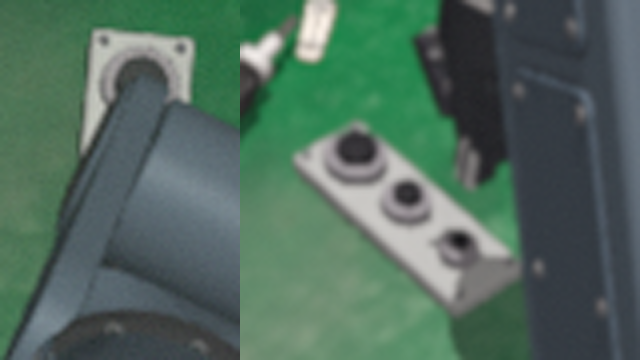

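Scene crop shows the shut fingertips at about raw px (329,197), small key at (324.5,210.5). Checking consistency of the two calibrations.

```bash
python3 -c "
from h import *
print({k:v for k,v in camera_params('scene').items() if k!='extrinsics'},camera_params('top').keys())
for p in((.4875,-.1208,.038),(.543,-.1268,.038),(.5985,-.133,.038)):print(proj('scene',p))
im=cv2.imread('pics/raw_k2.png')
for b in((318,202,334,220),(360,0,361,1)):blob(im,'scene',*b,80,.038)
for b in((318,202,332,218),(302,190,320,205),(284,178,306,200)):blob(im,'scene',*b,70,.038)
st()
c=cv2.resize(im[170:230,290:360],None,fx=8,fy=8,interpolation=2)
for p in ([.4861,-.1235,.0585],[.4875,-.1208,.038]):
  u=(proj('scene',p)-[290,170])*8;cv2.circle(c,(int(u[0]),int(u[1])),4,(0,0,255),-1)
cv2.imwrite('pics/k4.png',c)
"
```

```text
{'fovy': 50.451068553186985, 'cx': 273.62600010030235, 'cy': 205.25803853153496} dict_keys(['fovy', 'cx', 'cy', 'extrinsics'])
[324.8 208.3]
[311.5 196.6]
[298.8 185.5]
17 px [324.5 209.5] world [ 0.4851 -0.1167] LW [0.01  0.013] ang 169.7
12 px [324.5 209.5] world [ 0.4851 -0.1167] LW [0.008 0.011] ang 131.1
22 px [311.5 198. ] world [ 0.5394 -0.1228] LW [0.013 0.016] ang 169.7
51 px [298.8 186.9] world [ 0.5946 -0.1288] LW [0.028 0.024] ang -65.4
t 2.6 tcp [ 0.4861 -0.1235  0.0585] F [1.1 0.9 1. ] gap -0.002
R [[0.001, 0.123, 0.992], [-0.001, 0.992, -0.123], [-1.0, -0.001, 0.001]] q [-0.47  0.59  1.86 -0.    0.69 -0.35]
```

View pics/k4.png

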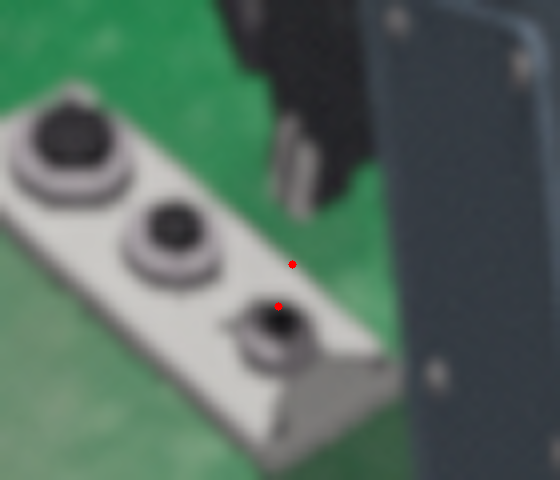

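arm_command:
  series:
    - [[8,3,1,0],[8,0,0,0],[3,0,0,0],[0,0,0,0],[0,0,0,0]]

```text
t: 3.1
tcp_pos: [0.487, -0.1198, 0.0388]
tool_rot: [0.043, 0.706, -0.043, 0.706]
force: [0.1, 0.2, -0.5]
finger_gap: 0.002
```

```bash
python3 -c "
from h import *
st();save('scene','k5.png',(290,170,360,230),8)"
```

```text
t 3.1 tcp [ 0.487  -0.1198  0.0388] F [ 0.1  0.2 -0.5] gap 0.002
R [[-0.0, 0.122, 0.993], [0.0, 0.993, -0.122], [-1.0, 0.0, -0.0]] q [-0.46  0.62  1.87 -0.    0.65 -0.34]
```

View pics/k5.png

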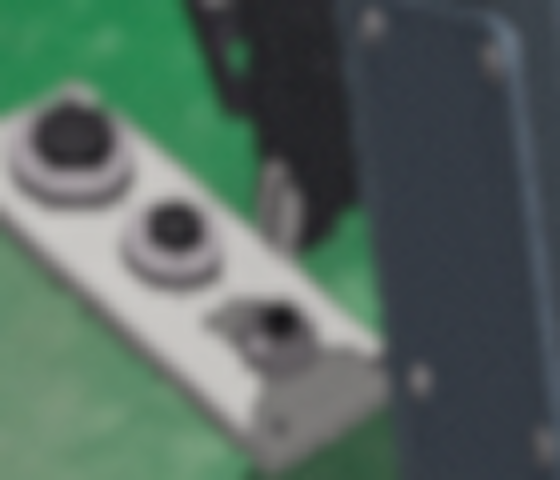

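The fingertip appears ~7 px above the nominal TCP; no contact yet. I descend in steps and watch the force.

arm_command:
  series:
    - [[3,0,0,0],[3,0,0,0],[0,0,0,0],[0,0,0,0]]

```text
t: 3.55
tcp_pos: [0.4871, -0.1196, 0.0329]
tool_rot: [0.043, 0.706, -0.043, 0.706]
force: [-0.1, 0.1, -0.6]
finger_gap: 0.004
```

```bash
python3 -c "
from h import *
for i in range(3):
  st();snapshot('top')"
```

```text
t 3.55 tcp [ 0.4871 -0.1196  0.0329] F [-0.1  0.1 -0.6] gap 0.004
R [[-0.0, 0.122, 0.993], [0.0, 0.993, -0.122], [-1.0, 0.0, -0.0]] q [-0.46  0.64  1.87 -0.    0.63 -0.34]
t 3.6 tcp [ 0.4872 -0.1197  0.033 ] F [-0.4 -0.2 -0.2] gap -0.0
R [[-0.0, 0.122, 0.993], [0.0, 0.993, -0.122], [-1.0, 0.0, -0.0]] q [-0.46  0.64  1.87  0.    0.63 -0.34]
t 3.65 tcp [ 0.4872 -0.1197  0.033 ] F [-0.5 -0.1 -0. ] gap 0.002
R [[0.0, 0.122, 0.993], [-0.0, 0.993, -0.122], [-1.0, -0.0, 0.0]] q [-0.46  0.64  1.87 -0.    0.63 -0.34]
```

arm_command:
  series:
    - [[2,0,0,0],[2,0,0,0],[0,0,0,0],[0,0,0,0]]

```text
t: 4.1
tcp_pos: [0.4871, -0.1197, 0.0289]
tool_rot: [0.043, 0.706, -0.043, 0.706]
force: [-0.0, 0.0, -0.5]
finger_gap: -0.003
```

```bash
python3 -c "
from h import *
st();save('scene','k6.png',(290,170,360,230),8)"
```

```text
t 4.1 tcp [ 0.4871 -0.1197  0.0289] F [-0.   0.  -0.5] gap -0.003
R [[-0.0, 0.122, 0.993], [0.0, 0.993, -0.122], [-1.0, 0.0, -0.0]] q [-0.46  0.64  1.87  0.    0.62 -0.34]
```

View pics/k6.png

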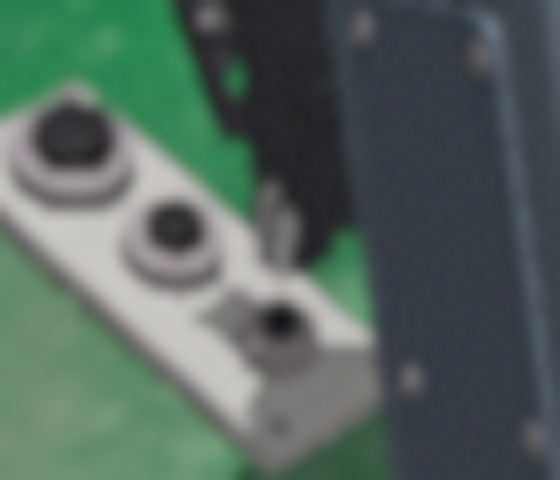

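arm_command:
  series:
    - [[2,0,0,0],[2,0,0,0],[0,0,0,0],[0,0,0,0]]

```text
t: 4.55
tcp_pos: [0.4871, -0.1197, 0.0249]
tool_rot: [0.043, 0.706, -0.043, 0.706]
force: [-0.7, 0.1, -0.1]
finger_gap: 0.0
```

arm_command:
  series:
    - [[2,0,0,0],[1,0,0,0],[0,0,0,0],[0,0,0,0]]

```text
t: 4.95
tcp_pos: [0.4871, -0.1197, 0.022]
tool_rot: [0.043, 0.706, -0.043, 0.706]
force: [1.1, -0.0, -1.1]
finger_gap: 0.002
```

arm_command:
  series:
    - [[2,0,0,0],[1,0,0,0],[0,0,0,0],[0,0,0,0]]

```text
t: 5.35
tcp_pos: [0.4871, -0.1197, 0.0189]
tool_rot: [0.043, 0.706, -0.043, 0.706]
force: [0.9, 0.5, 0.7]
finger_gap: 0.0
```

arm_command:
  series:
    - [[1,0,0,0],[1,0,0,0],[0,0,0,0],[0,0,0,0]]

```text
t: 5.75
tcp_pos: [0.4872, -0.1197, 0.017]
tool_rot: [0.043, 0.706, -0.043, 0.706]
force: [-0.8, -0.4, -0.2]
finger_gap: 0.001
```

```bash
python3 -c "
from h import *
st();save('scene','k7.png',(285,165,365,235),5);save('top','k8.png',(290,190,370,260),5)
a=cv2.imread('pics/k7.png');b=cv2.imread('pics/k8.png');cv2.imwrite('pics/k9.png',np.hstack([a,b]))"
```

```text
t 5.75 tcp [ 0.4872 -0.1197  0.017 ] F [-0.8 -0.4 -0.2] gap 0.001
R [[-0.0, 0.122, 0.993], [0.0, 0.993, -0.122], [-1.0, 0.0, -0.0]] q [-0.46  0.67  1.88  0.    0.6  -0.34]
```

View pics/k9.png

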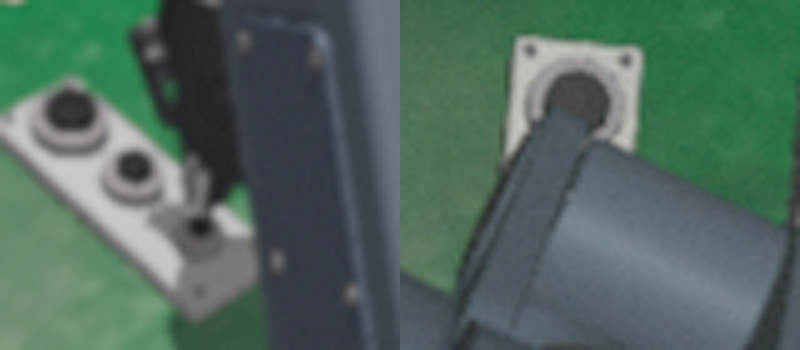

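The fingertip is straight above the small key but still some mm off; the reading's z seems to be offset from the visible tip. Continuing by feel.

arm_command:
  series:
    - [[1,0,0,0],[1,0,0,0],[1,0,0,0],[0,0,0,0],[0,0,0,0]]

```text
t: 6.35
tcp_pos: [0.4871, -0.1197, 0.0139]
tool_rot: [0.043, 0.706, -0.043, 0.706]
force: [-0.7, -0.4, 0.1]
finger_gap: -0.001
```

arm_command:
  series:
    - [[1,0,0,0],[1,0,0,0],[0,0,0,0],[0,0,0,0]]

```text
t: 6.75
tcp_pos: [0.4872, -0.1197, 0.0119]
tool_rot: [0.043, 0.706, -0.043, 0.706]
force: [-0.1, -0.8, 0.5]
finger_gap: -0.003
```

arm_command:
  series:
    - [[1,0,0,0],[1,0,0,0],[0,0,0,0],[0,0,0,0]]

```text
t: 7.15
tcp_pos: [0.4871, -0.1197, 0.01]
tool_rot: [0.043, 0.706, -0.043, 0.706]
force: [-0.1, -0.4, 0.1]
finger_gap: 0.0
```

arm_command:
  series:
    - [[1,0,0,0],[1,0,0,0],[0,0,0,0],[0,0,0,0]]

```text
t: 7.55
tcp_pos: [0.4871, -0.1197, 0.008]
tool_rot: [0.043, 0.706, -0.043, 0.706]
force: [0.7, -1.2, 0.8]
finger_gap: -0.0
```

arm_command:
  series:
    - [[1,0,0,0],[1,0,0,0],[0,0,0,0],[0,0,0,0]]

```text
t: 7.95
tcp_pos: [0.4871, -0.1197, 0.006]
tool_rot: [0.043, 0.706, -0.043, 0.706]
force: [0.4, 0.4, 0.5]
finger_gap: -0.002
```

```bash
python3 -c "
from h import *
st();save('scene','k10.png',(285,165,365,235),8)"
```

```text
t 7.95 tcp [ 0.4871 -0.1197  0.006 ] F [0.4 0.4 0.5] gap -0.002
R [[-0.0, 0.122, 0.993], [0.0, 0.993, -0.122], [-1.0, 0.0, -0.0]] q [-0.46  0.69  1.88 -0.    0.57 -0.34]
```

View pics/k10.png

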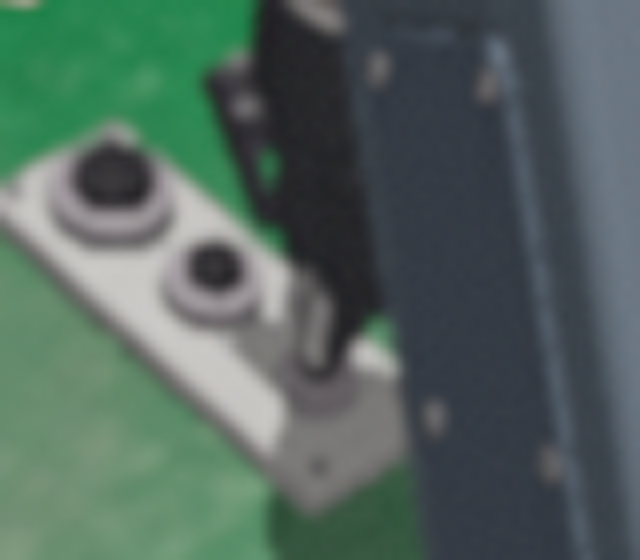

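The tip now reads z = 6 mm but visually meets the key top (38 mm), so readings seem ~30 mm low. Pressing in small steps.

arm_command:
  series:
    - [[1,0,0,0],[1,0,0,0],[0,0,0,0],[0,0,0,0]]

```text
t: 8.4
tcp_pos: [0.4871, -0.1197, 0.004]
tool_rot: [0.043, 0.706, -0.043, 0.706]
force: [-0.2, -0.9, -0.4]
finger_gap: -0.002
```

arm_command:
  series:
    - [[1,0,0,0],[1,0,0,0],[0,0,0,0],[0,0,0,0]]

```text
t: 8.8
tcp_pos: [0.4872, -0.1197, 0.0021]
tool_rot: [0.043, 0.706, -0.043, 0.706]
force: [0.4, 0.5, 2.0]
finger_gap: 0.003
```

arm_command:
  series:
    - [[1,0,0,0],[1,0,0,0],[0,0,0,0],[0,0,0,0]]

```text
t: 9.2
tcp_pos: [0.4872, -0.1197, 0.0]
tool_rot: [0.043, 0.706, -0.043, 0.706]
force: [-0.8, 0.7, 2.8]
finger_gap: 0.001
```

arm_command:
  series:
    - [[1,0,0,0],[1,0,0,0],[0,0,0,0],[0,0,0,0]]

```text
t: 9.6
tcp_pos: [0.4872, -0.1197, -0.002]
tool_rot: [0.043, 0.706, -0.043, 0.706]
force: [0.6, 0.7, 4.3]
finger_gap: -0.001
```

arm_command:
  series:
    - [[1,0,0,0],[1,0,0,0],[0,0,0,0],[0,0,0,0]]

```text
t: 10.0
tcp_pos: [0.4873, -0.1198, -0.0025]
tool_rot: [0.043, 0.705, -0.043, 0.706]
force: [-2.4, 1.3, 15.5]
finger_gap: 0.005
```

Key bottomed at a reading of z ≈ -2.2 mm, so readings are 34 mm below true. Small key pressed; now the middle one.

arm_command:
  series:
    - [[-12,0,0,0],[-12,0,0,0],[0,0,14,0],[0,1,14,0],[0,0,14,0],[0,0,14,0],[0,0,0,0],[0,0,0,0]]

```text
t: 10.8
tcp_pos: [0.5422, -0.1252, 0.02]
tool_rot: [0.043, 0.706, -0.043, 0.705]
force: [-0.5, 0.1, -0.1]
finger_gap: 0.003
```

```bash
python3 -c "
from h import *
go((.5425,-.1258,-.002))"
```

```text
t 10.8 tcp [ 0.5422 -0.1252  0.02  ] F [-0.5  0.1 -0.1] gap 0.003
R [[-0.001, 0.121, 0.993], [0.0, 0.993, -0.121], [-1.0, 0.0, -0.001]] q [-0.43  0.7   1.74 -0.    0.7  -0.31]
(0.5425, -0.1258, -0.002) -> [22.  -0.5  0.4] turn 0
```

arm_command:
  series:
    - [[8,0,0,0],[6,0,0,0],[3,0,0,0],[3,0,0,0],[2,0,0,0],[1,0,0,0],[0,0,0,0],[0,0,0,0]]

```text
t: 11.6
tcp_pos: [0.5416, -0.1251, -0.0023]
tool_rot: [0.043, 0.707, -0.043, 0.705]
force: [-2.8, 0.9, 8.5]
finger_gap: -0.0
```

arm_command:
  series:
    - [[-12,0,0,0],[-12,0,0,0],[0,0,14,0],[0,0,14,0],[0,-1,14,0],[0,0,14,0],[0,0,0,0],[0,0,0,0]]

```text
t: 12.4
tcp_pos: [0.5983, -0.1333, 0.0215]
tool_rot: [0.043, 0.706, -0.043, 0.706]
force: [-0.5, 0.1, 0.2]
finger_gap: 0.001
```

arm_command:
  series:
    - [[8,0,0,0],[6,0,0,0],[3,0,0,0],[3,0,0,0],[2,0,0,0],[1,0,0,0],[0,0,0,0],[0,0,0,0]]

```text
t: 13.2
tcp_pos: [0.5982, -0.1333, -0.0018]
tool_rot: [0.043, 0.706, -0.043, 0.706]
force: [-1.3, 1.1, 2.8]
finger_gap: -0.002
```

arm_command:
  series:
    - [[1,0,0,0],[0.5,0,0,0],[0,0,0,0],[0,0,0,0]]

```text
t: 13.6
tcp_pos: [0.5985, -0.1333, -0.0023]
tool_rot: [0.043, 0.706, -0.043, 0.706]
force: [-3.3, 0.9, 9.9]
finger_gap: -0.004
```

arm_command:
  series:
    - [[-20,0,0,0],[-30,0,0,0],[-40,0,0,0],[-40,0,0,0],[0,0,0,0],[0,0,0,0]]
  jaw: 70

```text
t: 14.2
tcp_pos: [0.5999, -0.1339, 0.1277]
tool_rot: [0.043, 0.704, -0.044, 0.707]
force: [-1.6, -0.4, 0.3]
finger_gap: 0.702
```

```bash
python3 -c "
from h import *
go((.498,.267,.14,-8),(.498,.267,.095))"
```

```text
t 14.2 tcp [ 0.5999 -0.1339  0.1277] F [-1.6 -0.4  0.3] gap 0.702
R [[0.004, 0.122, 0.993], [-0.002, 0.993, -0.122], [-1.0, -0.001, 0.005]] q [-0.4   0.59  1.53  0.    1.01 -0.28]
(0.498, 0.267, 0.14, -8) -> [ -13.4  385.5 -149.9] turn 0.018
(0.498, 0.267, 0.095) -> [45.   0.  -0.2] turn 0
```

arm_command:
  series:
    - [[-3,5,-35,0],[-3,15,-40,0],[-3,30,-40,0],[-3,40,-25,0.018],[0,40,-4,0],[0,40,-3,0],[0,40,-3,0],[0,40,0,0],[0,40,0,0],[0,40,0,0]]

```text
t: 15.2
tcp_pos: [0.4932, 0.2135, 0.1366]
tool_rot: [0.049, 0.706, -0.05, 0.704]
force: [-0.0, -0.1, -0.5]
finger_gap: 0.697
```

arm_command:
  series:
    - [[0,30,0,0],[0,15,0,0],[0,8,0,0],[0,0,0,0],[0,0,0,0]]

```text
t: 15.7
tcp_pos: [0.501, 0.2632, 0.138]
tool_rot: [0.049, 0.706, -0.05, 0.705]
force: [0.3, 0.2, 0.5]
finger_gap: 0.697
```

```bash
python3 -c "
from h import *
im=snapshot('scene');cv2.imwrite('pics/raw_g.png',im[:,:,::-1])
c=cv2.resize(im[225:325,160:270],None,fx=5,fy=5,interpolation=2);cv2.imwrite('pics/g.png',c[:,:,::-1])
go((.4965,.2675,.10,-8),(.4965,.2675,.056))"
```

```text
t 15.75 tcp [0.5011 0.2631 0.1382] F [ 0.6 -0.3  0.3] gap 0.704
R [[-0.001, 0.141, 0.99], [-0.001, 0.99, -0.141], [-1.0, -0.001, -0.001]] q [ 0.29  0.52  1.64 -0.    0.98  0.43]
(0.4965, 0.2675, 0.1, -8) -> [38.2  3.7 -5.1] turn -0.002
(0.4965, 0.2675, 0.056) -> [44.  0.  0.] turn 0
```

View pics/g.png

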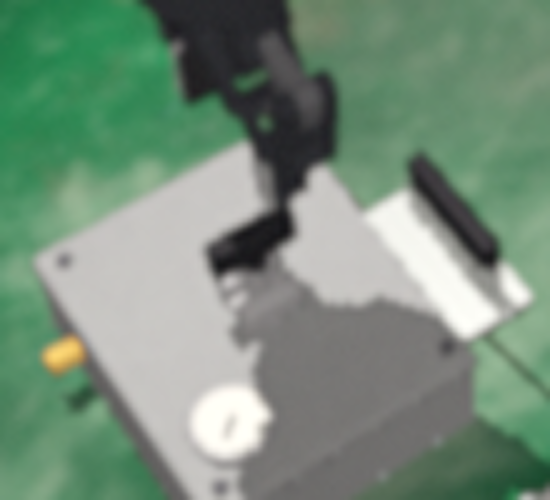

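Fingers (≈(190,95) and (285,190) in the crop) straddle the grip bar (≈(250,228)). Descending and gripping.

arm_command:
  series:
    - [[15,2,-5,0],[20,0,0,0],[20,0,0,0],[15,0,0,0],[8,0,0,0],[4,0,0,0],[0,0,0,0],[0,0,0,0]]

```text
t: 16.55
tcp_pos: [0.4973, 0.2671, 0.0572]
tool_rot: [0.05, 0.705, -0.049, 0.706]
force: [0.4, 0.7, 1.2]
finger_gap: 0.702
```

arm_command:
  series:
    - [[0,0,0,0],[0,0,0,0],[0,0,0,0],[0,0,0,0],[0,0,0,0],[0,0,0,0],[0,0,0,0],[0,0,0,0]]
  jaw: 0
  force: 60

```text
t: 17.35
tcp_pos: [0.499, 0.2672, 0.0572]
tool_rot: [0.05, 0.704, -0.049, 0.707]
force: [4.9, -2.7, 2.3]
finger_gap: 0.131
```

```bash
python3 -c "
from h import *
st()"
```

```text
t 17.35 tcp [0.499  0.2672 0.0572] F [ 4.9 -2.7  2.3] gap 0.131
R [[0.005, 0.139, 0.99], [0.0, 0.99, -0.139], [-1.0, 0.001, 0.004]] q [ 0.29  0.65  1.7  -0.    0.79  0.44]
```

arm_command:
  series:
    - [[-4,0,1,0],[-4,0,1,0],[-4,0,0,0],[-3,0,0,0],[-1.5,0,0,0],[0,0,0,0],[0,0,0,0]]

```text
t: 18.05
tcp_pos: [0.499, 0.2671, 0.0726]
tool_rot: [0.05, 0.705, -0.049, 0.706]
force: [5.8, -0.6, -8.6]
finger_gap: 0.13
```

```bash
python3 -c "
from h import *
st()"
```

```text
t 18.05 tcp [0.499  0.2671 0.0726] F [ 5.8 -0.6 -8.6] gap 0.13
R [[0.001, 0.14, 0.99], [0.0, 0.99, -0.14], [-1.0, 0.0, 0.001]] q [0.29 0.62 1.69 0.   0.83 0.43]
```

arm_command:
  series:
    - [[-1.5,0,1,0],[0,0,0,0],[0,0,0,0.1],[0,0,0,0.13],[0,0,0,0.13],[0,0,0,0.13],[0,0,0,0.13],[0,0,0,0.13],[0,0,0,0.13],[0,0,0,0]]

```text
t: 19.05
tcp_pos: [0.4983, 0.2676, 0.074]
tool_rot: [0.345, 0.618, -0.345, 0.616]
force: [0.8, 4.9, -9.4]
finger_gap: 0.13
```

```bash
python3 -c "
from h import *
st()"
```

```text
t 19.05 tcp [0.4983 0.2676 0.074 ] F [ 0.8  4.9 -9.4] gap 0.13
R [[-0.002, 0.852, 0.523], [0.001, 0.523, -0.852], [-1.0, -0.001, -0.002]] q [0.29 0.62 1.69 0.   0.84 1.31]
```

Turned 0.87 rad. Lower onto the block, release, rise.

arm_command:
  series:
    - [[1.5,0,0,0],[1.5,0,0,0],[0,0,0,0],[0,0,0,0]]

```text
t: 19.45
tcp_pos: [0.4984, 0.2676, 0.0713]
tool_rot: [0.345, 0.618, -0.345, 0.617]
force: [1.0, 5.2, -7.5]
finger_gap: 0.129
```

arm_command:
  series:
    - [[0,0,0,0],[0,0,0,0],[0,0,0,0],[0,0,0,0],[0,0,0,0],[0,0,0,0]]
  jaw: 60

```text
t: 20.05
tcp_pos: [0.4997, 0.2666, 0.0716]
tool_rot: [0.345, 0.617, -0.345, 0.617]
force: [-0.2, 0.4, 0.4]
finger_gap: 0.602
```

arm_command:
  series:
    - [[-15,0,0,0],[-20,0,0,0],[-20,0,0,0],[-20,0,0,0],[0,0,0,0],[0,0,0,0]]

```text
t: 20.65
tcp_pos: [0.4996, 0.2667, 0.1465]
tool_rot: [0.345, 0.617, -0.345, 0.617]
force: [-0.5, -0.2, -1.0]
finger_gap: 0.598
```

```bash
python3 -c "
from h import *
go((.483,.159,.12,82),(.483,.159,-.013))"
```

```text
t 20.65 tcp [0.4996 0.2667 0.1465] F [-0.5 -0.2 -1. ] gap 0.598
R [[0.0, 0.852, 0.523], [0.0, 0.523, -0.852], [-1.0, 0.0, 0.0]] q [ 0.29  0.51  1.63 -0.    0.99  1.31]
(0.483, 0.159, 0.12, 82) -> [ 26.5 -70.5  83.1] turn -2.451
(0.483, 0.159, -0.013) -> [133.   0.  -0.] turn 0
```

arm_command:
  series:
    - [[0,-18,21,0],[5,-18,21,0],[10,-18,21,0],[11,-16,20,0],[0,0,0,0.138],[0,0,0,0.138],[0,0,0,0.138],[0,0,0,0.138],[0,0,0,0.138],[0,0,0,0]]
  jaw: 42

```text
t: 21.65
tcp_pos: [0.4824, 0.1592, 0.1192]
tool_rot: [-0.533, -0.465, 0.534, -0.463]
force: [-0.1, 0.5, -0.5]
finger_gap: 0.423
```

```bash
python3 -c "
from h import *
im=snapshot('scene');cv2.imwrite('pics/raw_g2.png',im[:,:,::-1])
c=cv2.resize(im[215:325,170:290],None,fx=5,fy=5,interpolation=2);cv2.imwrite('pics/g2.png',c[:,:,::-1])
go((.483,.160,.07,-98),(.483,.160,-.010))"
```

```text
t 21.7 tcp [0.4825 0.1592 0.1194] F [-0.7 -0.5 -0.4] gap 0.419
R [[-0.003, 0.991, -0.136], [-0.0, -0.136, -0.991], [-1.0, -0.003, 0.001]] q [ 0.1   0.49  1.8  -0.    0.86  1.81]
(0.483, 0.16, 0.07, -98) -> [49.4  0.5 -0.8] turn 0.003
(0.483, 0.16, -0.01) -> [80.   0.2 -0.1] turn 0
```

View pics/g2.png

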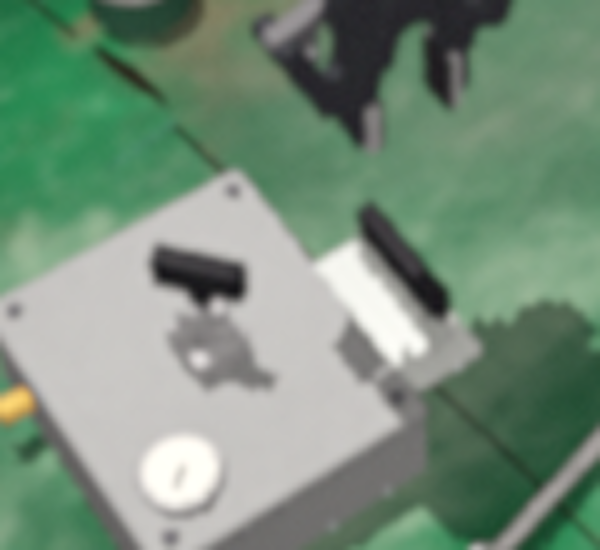

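The plunger bar stays up, turned (crop (200,272)). Fingertips (370,140)/(455,95) bracket the handle (400,258). Check the numbers by projection.

```bash
python3 -c "
from h import *
for z in(.153,.158,.052):print(z,(proj('scene',(.4825,.1592,z))-[170,215])*5)
im=cv2.imread('pics/raw_g2.png');blob(im,'scene',236,250,262,282,60,.052)
"
```

```text
0.153 [402.  118.5]
0.158 [402. 112.]
0.052 [406.5 246. ]
74 px [250. 268.] world [0.4771 0.1689] LW [0.011 0.065] ang 176.8
```

arm_command:
  series:
    - [[15,1,-2,0],[20,1,0,0],[20,1,0,0],[20,0,0,0],[15,0,0,0],[15,0,0,0],[12,0,0,0],[8,0,0,0],[4,0,0,0],[0,0,0,0]]

```text
t: 22.7
tcp_pos: [0.4865, 0.1609, -0.0089]
tool_rot: [-0.533, -0.464, 0.534, -0.464]
force: [-0.5, -0.5, -1.0]
finger_gap: 0.417
```

arm_command:
  series:
    - [[0,0,0,0],[0,0,0,0],[0,0,0,0],[0,0,0,0],[0,0,0,0],[0,0,0,0],[0,0,0,0]]
  jaw: 0

```text
t: 23.4
tcp_pos: [0.4872, 0.1611, -0.0078]
tool_rot: [0.534, 0.464, -0.533, 0.464]
force: [-0.8, 0.7, 6.3]
finger_gap: 0.131
```

```bash
python3 -c "
from h import *
st()"
```

```text
t 23.4 tcp [ 0.4872  0.1611 -0.0078] F [-0.8  0.7  6.3] gap 0.131
R [[0.001, 0.99, -0.139], [0.0, -0.139, -0.99], [-1.0, 0.001, -0.0]] q [0.1  0.72 1.86 0.   0.56 1.81]
```

arm_command:
  series:
    - [[-1.5,0,0,0],[0,0,4,0],[0,0,8,0],[0,0,10,0],[0,0,12,0],[0,0,12,0],[0,0,12,0],[0,0,12,0],[0,0,8,0],[0,0,4,0]]

```text
t: 24.4
tcp_pos: [0.4752, 0.0786, -0.007]
tool_rot: [-0.534, -0.464, 0.534, -0.464]
force: [-0.6, 0.2, -4.6]
finger_gap: 0.131
```

```bash
python3 -c "
from h import *
st()"
```

```text
t 24.4 tcp [ 0.4752  0.0786 -0.007 ] F [-0.6  0.2 -4.6] gap 0.131
R [[-0.0, 0.99, -0.14], [-0.0, -0.14, -0.99], [-1.0, -0.0, 0.0]] q [-0.07  0.7   1.94 -0.    0.5   1.64]
```

arm_command:
  series:
    - [[0.8,0,4,0],[0,0,10,0],[0,0,12,0],[0,0,12,0],[0,0,12,0],[0,0,12,0],[0,0,12,0],[0,0,8,0],[0,0,3,0],[0,0,0,0]]

```text
t: 25.4
tcp_pos: [0.4637, -0.0052, -0.0077]
tool_rot: [-0.534, -0.464, 0.534, -0.464]
force: [0.8, -1.2, -2.3]
finger_gap: 0.131
```

arm_command:
  series:
    - [[0,0,0,0],[0,0,0,0],[0,0,0,0],[0,0,0,0],[0,0,0,0]]
  jaw: 42

```text
t: 25.9
tcp_pos: [0.4636, -0.0042, -0.0077]
tool_rot: [0.533, 0.464, -0.533, 0.464]
force: [-0.3, 1.1, 0.0]
finger_gap: 0.421
```

arm_command:
  series:
    - [[-20,0,0,0],[-40,0,0,0],[-50,0,0,0],[-50,0,0,0],[-30,0,0,0],[0,0,25,0],[0,0,45,0],[0,0,50,0],[0,0,50,0],[0,0,50,0]]

```text
t: 26.9
tcp_pos: [0.4324, -0.2237, 0.1823]
tool_rot: [0.534, 0.464, -0.533, 0.464]
force: [0.7, 0.2, -0.7]
finger_gap: 0.418
```

arm_command:
  series:
    - [[0,0,50,0],[0,0,50,0],[0,0,0,0],[0,0,0,0],[0,0,0,0]]

```text
t: 27.4
tcp_pos: [0.4186, -0.3197, 0.1818]
tool_rot: [0.534, 0.465, -0.533, 0.463]
force: [0.1, 0.2, 0.2]
finger_gap: 0.415
```

```bash
python3 -c "
from h import *
st()
cv2.imwrite('pics/raw_c_top.png',snapshot('top')[:,:,::-1]);cv2.imwrite('pics/raw_c_scene.png',snapshot('scene')[:,:,::-1])
a=cv2.imread('pics/raw_c_top.png')[205:285,160:280];b=cv2.imread('pics/raw_c_scene.png')[200:290,220:340]
r=lambda x:cv2.resize(x,None,fx=5,fy=5,interpolation=2)
a=r(a);b=r(b);print(a.shape,b.shape);cv2.imwrite('pics/ca.png',a);cv2.imwrite('pics/cb.png',b)"
```

```text
t 27.4 tcp [ 0.4186 -0.3197  0.1818] F [0.1 0.2 0.2] gap 0.415
R [[-0.001, 0.99, -0.138], [0.002, -0.138, -0.99], [-1.0, -0.001, -0.002]] q [-0.86  0.42  1.69  0.    1.03  0.84]
(400, 600, 3) (450, 600, 3)
```

View pics/ca.png

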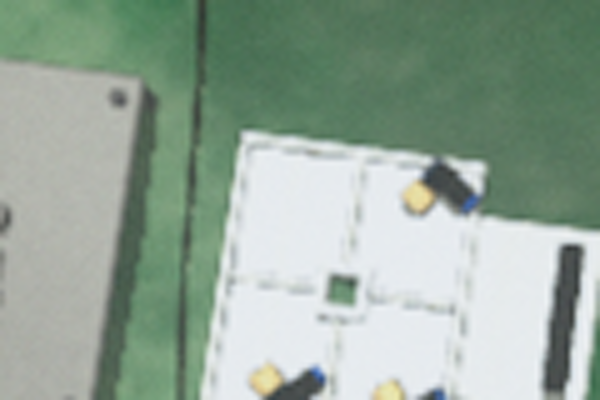

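Carrier is out; top crop shows elbows at (440,187), (290,383), (410,395 cut off), the fourth pocket empty. Measuring by colour masks plus one closer view.

```bash
python3 - <<'E'
from h import *
im=cv2.imread('pics/raw_c_top.png');sc=cv2.imread('pics/raw_c_scene.png')
def det(im,name,x0,y0,x1,y1):
    c=im[y0:y1,x0:x1].astype(int);B,G,Rr=c[...,0],c[...,1],c[...,2]
    masks={'brass':(Rr-B>40)&(Rr>G),'black':c.max(2)<95,'blue':(B-Rr>40)&(B>G)}
    for k,m in masks.items():
        n,l,s,ce=cv2.connectedComponentsWithStats(m.astype(np.uint8))
        for i in range(1,n):
            if s[i,4]>=3:print(name,k,s[i,4],'px',np.round(ce[i]+[x0,y0],1),'w z.034',np.round(pt(name,*(ce[i]+[x0,y0]),.034)[:2],4))
det(im,'top',196,225,265,310)
det(sc,'scene',225,195,310,290)
r=lambda x,s:cv2.resize(x,None,fx=s,fy=s,interpolation=2)
a=r(im[225:310,190:265],5);b=r(sc[195:280,225:310],5);cv2.imwrite('pics/el.png',np.hstack([a,b]))
E
```

```text
top brass 24 px [243.2 244. ] w z.034 [0.519  0.0644]
top brass 25 px [212.7 280.4] w z.034 [0.4332 0.1362]
top brass 24 px [237.3 283.7] w z.034 [0.4252 0.078 ]
top black 6 px [199.  227.5] w z.034 [0.5592 0.1703]
top black 7 px [198. 239.] w z.034 [0.5315 0.1723]
top black 38 px [248.9 241.4] w z.034 [0.5251 0.0508]
top black 3 px [197. 252.] w z.034 [0.5005 0.1741]
top black 13 px [196. 271.] w z.034 [0.4556 0.1758]
top black 41 px [218.4 283.4] w z.034 [0.4262 0.1227]
top black 43 px [242.4 287.4] w z.034 [0.4164 0.066 ]
top blue 8 px [253.8 245.1] w z.034 [0.516  0.0392]
top blue 8 px [223.1 279.2] w z.034 [0.4358 0.1116]
top blue 6 px [247.8 284. ] w z.034 [0.4242 0.0533]
scene brass 10 px [236.6 197.1] w z.034 [0.6904 0.0262]
scene brass 26 px [268.8 241.5] w z.034 [0.5131 0.07  ]
scene brass 22 px [290.9 267.9] w z.034 [0.4161 0.0875]
scene brass 26 px [272.  279.5] w z.034 [0.4244 0.1449]
scene black 80 px [246.6 199.8] w z.034 [0.663  0.0126]
scene black 4 px [258.5 195. ] w z.034 [ 0.6538 -0.0245]
scene black 4 px [309.  197.5] w z.034 [ 0.5479 -0.1221]
scene black 124 px [302.3 234.4] w z.034 [ 0.4694 -0.0104]
scene black 22 px [271.2 237.5] w z.034 [0.5184 0.0564]
scene black 28 px [296.7 266.7] w z.034 [0.4088 0.0745]
scene black 25 px [277.5 278.2] w z.034 [0.4177 0.1328]
scene blue 19 px [243.3 196.1] w z.034 [0.6805 0.0098]
scene blue 6 px [275.8 237.2] w z.034 [0.5109 0.0467]
```

View pics/el.png

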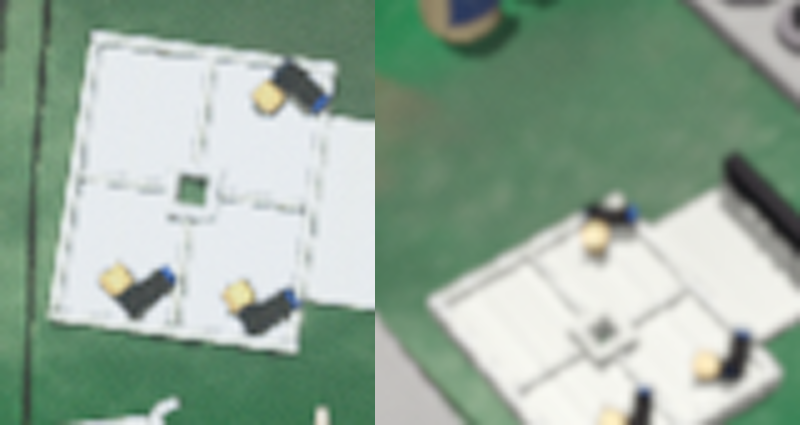

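Image shows three elbows lying on their sides (L in plan): A near (.526,.062), B near (.429,.135), C near (.4205,.077); fourth pocket empty. I'll grip each across hex-bottom/body-top (26 mm).

arm_command:
  series:
    - [[0,0,0,-0.131],[0,0,0,-0.131],[0,0,0,-0.131],[0,0,0,-0.131],[0,0,0,-0.131],[0,0,0,-0.131],[0,0,0,-0.131],[0,0,0,-0.131],[0,0,0,0],[0,0,0,0]]
  jaw: 60

```text
t: 28.5
tcp_pos: [0.4194, -0.3202, 0.1823]
tool_rot: [0.23, 0.669, -0.23, 0.669]
force: [-0.1, 0.3, -0.8]
finger_gap: 0.6
```

```bash
python3 -c "
from h import *
im=snapshot('top');cv2.imwrite('pics/raw_t2.png',im[:,:,::-1])
go((.526,.062,.06,-38),(.526,.062,-.022))"
```

```text
t 28.55 tcp [ 0.4194 -0.3205  0.1823] F [-0.4 -0.3 -0.7] gap 0.602
R [[-0.0, 0.615, 0.788], [0.0, 0.788, -0.615], [-1.0, 0.0, -0.0]] q [-0.86  0.42  1.69  0.    1.03 -0.2 ]
(0.526, 0.062, 0.06, -38) -> [ 122.3  367.1 -151.4] turn 0.0
(0.526, 0.062, -0.022) -> [82. -0.  0.] turn 0
```

arm_command:
  series:
    - [[0,30,-12,0],[5,40,-17,0],[5,40,-17,0],[10,40,-17,0],[10,40,-17,0],[15,40,-17,0],[15,40,-17,0],[15,40,-16,0],[15,35,-14,0],[15,22,-7,0]]

```text
t: 29.55
tcp_pos: [0.5259, 0.064, 0.0767]
tool_rot: [0.23, 0.669, -0.229, 0.669]
force: [-0.3, -0.4, 1.1]
finger_gap: 0.601
```

```bash
python3 -c "
from h import *
go((.526,.062,-.022,-38))"
```

```text
t 29.55 tcp [0.5259 0.064  0.0767] F [-0.3 -0.4  1.1] gap 0.601
R [[0.0, 0.614, 0.789], [0.0, 0.789, -0.614], [-1.0, 0.001, 0.0]] q [-0.09  0.58  1.78  0.    0.78  0.57]
(0.526, 0.062, -0.022, -38) -> [98.7 -1.5  1.3] turn 0.002
```

arm_command:
  series:
    - [[15,-2,1,0],[18,0,0,0],[18,0,0,0],[18,0,0,0],[12,0,0,0],[8,0,0,0],[5,0,0,0],[3,0,0,0],[1,0,0,0],[0,0,0,0]]

```text
t: 30.55
tcp_pos: [0.5255, 0.0587, -0.0205]
tool_rot: [0.23, 0.668, -0.23, 0.669]
force: [-0.5, 0.1, 0.6]
finger_gap: 0.601
```

arm_command:
  series:
    - [[0,0,0,0],[0,0,0,0],[0,0,0,0],[0,0,0,0],[0,0,0,0],[0,0,0,0],[0,0,0,0]]
  jaw: 0
  force: 40

```text
t: 31.25
tcp_pos: [0.5259, 0.0586, -0.0203]
tool_rot: [0.23, 0.668, -0.23, 0.669]
force: [0.1, -1.3, 6.6]
finger_gap: 0.288
```

arm_command:
  series:
    - [[-5,0,0,0],[-15,0,0,0],[-25,0,0,0],[-35,0,0,0],[-40,0,0,0],[-20,0,0,0],[0,0,0,0],[0,0,0,0]]

```text
t: 32.05
tcp_pos: [0.5245, 0.0589, 0.119]
tool_rot: [0.23, 0.669, -0.23, 0.668]
force: [-0.2, 0.5, -1.6]
finger_gap: 0.29
```

```bash
python3 -c "
from h import *
go((.52,-.307,.12,-97))
im=cv2.imread('pics/raw_t2.png');T=im[:,:,::-1].astype(int)[190:300,340:450];m=((T.max(2)-T.min(2)<25)&(T.max(2)>70)&(T.max(2)<190)).astype(np.uint8)
n,l,s,c=cv2.connectedComponentsWithStats(m);i=1+np.argmax(s[1:,4]);r=cv2.minAreaRect(np.float32(np.argwhere(l==i)[:,::-1]+[340,190]));print(s[i],r,pt('top',*r[0],.004))
sc=snapshot('scene');c=sc[180:300,215:320].astype(int);B,G,Rr=c[...,0],c[...,1],c[...,2]
m=((c[...,0]-c[...,2]>40)&(c[...,0]>c[...,1])).astype(np.uint8);n,l,s,ce=cv2.connectedComponentsWithStats(m)
print([(s[i,4],np.round(ce[i]+[215,180],1)) for i in range(1,n) if s[i,4]>4])"
```

```text
t 32.05 tcp [0.5245 0.0589 0.119 ] F [-0.2  0.5 -1.6] gap 0.29
R [[-0.001, 0.615, 0.789], [0.0, 0.789, -0.615], [-1.0, -0.0, -0.001]] q [-0.1   0.51  1.75  0.    0.88  0.56]
(0.52, -0.307, 0.12, -97) -> [  -1.1 -291.4  221.3] turn 1.031
[  25   10   65   86 4422] ((396.9400634765625, 242.63583374023438), (59.77234649658203, 80.39775085449219), 5.389311790466309) [ 0.52252095 -0.31213581  0.004     ]
[(np.int32(150), array([239.8, 185.6])), (np.int32(20), array([290.8, 267.8])), (np.int32(26), array([272.2, 279.5]))]
```

Grip holds (gap ≈ 25 mm). Carry to the tray.

arm_command:
  series:
    - [[0,-15,15,0],[0,-25,22,0],[0,-32,27,0],[0,-32,27,0],[0,-32,27,0],[0,-32,27,0],[0,-32,27,0],[0,-32,27,0],[0,-25,27,0],[0,-12,27,0]]

```text
t: 33.1
tcp_pos: [0.5573, -0.3107, 0.1164]
tool_rot: [0.231, 0.67, -0.23, 0.667]
force: [1.0, 0.7, -1.4]
finger_gap: 0.289
```

arm_command:
  series:
    - [[0,0,0,0.129],[0,0,0,0.129],[0,0,0,0.129],[0,0,0,0.129],[0,0,0,0.129],[0,0,0,0.129],[0,0,0,0.129],[0,0,0,0.129],[0,0,0,0],[0,0,0,0]]

```text
t: 34.1
tcp_pos: [0.5585, -0.3082, 0.1173]
tool_rot: [-0.529, -0.47, 0.529, -0.468]
force: [-0.4, -0.2, 0.1]
finger_gap: 0.288
```

```bash
cat > tr.py <<'E'
from h import *
im=snapshot('top');T=im.astype(int)[180:310,330:460];m=((T.max(2)-T.min(2)<25)&(T.max(2)>70)&(T.max(2)<190)).astype(np.uint8)
n,l,s,c=cv2.connectedComponentsWithStats(m);i=1+np.argmax(s[1:,4]);r=cv2.minAreaRect(np.float32(np.argwhere(l==i)[:,::-1]+[330,180]));print(s[i],r,pt('top',*r[0],.004))
E
python3 -c "
import tr
from h import *
go((.5645,-.314,-.010,-97),)"
```

```text
[   0   19  130  111 9143] ((394.49993896484375, 254.0), (128.99996948242188, 109.99998474121094), 0.0) [ 0.49463077 -0.30488493  0.004     ]
t 34.15 tcp [ 0.5587 -0.3084  0.1178] F [-0.8  0.3 -1.2] gap 0.29
R [[-0.002, 0.993, -0.121], [0.002, -0.121, -0.993], [-1.0, -0.002, -0.001]] q [-0.68  0.64  1.47  0.    1.04  1.01]
(0.5645, -0.314, -0.01, -97) -> [127.7   6.7   5. ] turn 0.001
```

arm_command:
  series:
    - [[15,3,2,0],[20,3,3,0],[22,0,0,0],[22,0,0,0],[20,0,0,0],[16,0,0,0],[11,0,0,0],[6,0,0,0],[3,0,0,0],[0,0,0,0]]

```text
t: 35.15
tcp_pos: [0.5649, -0.3148, -0.0157]
tool_rot: [0.53, 0.468, -0.53, 0.468]
force: [0.4, 0.8, -0.5]
finger_gap: 0.291
```

arm_command:
  series:
    - [[0,0,0,0],[0,0,0,0],[0,0,0,0],[0,0,0,0],[0,0,0,0]]
  jaw: 50

```text
t: 35.65
tcp_pos: [0.5648, -0.3147, -0.0155]
tool_rot: [0.53, 0.468, -0.53, 0.468]
force: [0.2, -1.4, 0.2]
finger_gap: 0.499
```

arm_command:
  series:
    - [[-15,0,0,0],[-30,0,0,0],[-40,0,0,0],[-40,0,0,0],[-15,0,0,0],[0,0,0,0],[0,0,0,0]]
  jaw: 60

```text
t: 36.35
tcp_pos: [0.5641, -0.314, 0.1237]
tool_rot: [-0.53, -0.469, 0.53, -0.468]
force: [-0.0, 0.4, -1.2]
finger_gap: 0.602
```

arm_command:
  series:
    - [[0,0,0,-0.147],[0,0,0,-0.147],[0,0,0,-0.147],[0,0,0,-0.147],[0,0,0,-0.147],[0,0,0,-0.147],[0,0,0,-0.147],[0,0,0,-0.147],[0,0,0,-0.147],[0,0,0,-0.147]]

```text
t: 37.35
tcp_pos: [0.5631, -0.3134, 0.1211]
tool_rot: [0.078, 0.705, -0.076, 0.701]
force: [0.1, 0.4, 0.7]
finger_gap: 0.6
```

arm_command:
  series:
    - [[0,0,0,-0.147],[0,0,0,-0.147],[0,0,0,-0.147],[0,0,0,-0.147],[0,0,0,-0.147],[0,0,0,-0.127],[0,0,0,0],[0,0,0,0]]

```text
t: 38.15
tcp_pos: [0.5637, -0.3139, 0.1222]
tool_rot: [-0.22, 0.672, 0.222, 0.671]
force: [-0.6, 0.6, 0.6]
finger_gap: 0.6
```

```bash
python3 -c "
from h import *
go((.429,.135,.12,38),(.429,.135,-.0205))"
```

```text
t 38.15 tcp [ 0.5637 -0.3139  0.1222] F [-0.6  0.6  0.6] gap 0.6
R [[-0.003, -0.593, 0.805], [0.002, 0.805, 0.593], [-1.0, 0.004, -0.001]] q [-0.68  0.64  1.44  0.    1.06 -1.32]
(0.429, 0.135, 0.12, 38) -> [  3.7 441.2 157.9] turn -0.028
(0.429, 0.135, -0.0205) -> [ 1.405e+02 -5.000e-01  1.000e-01] turn 0
```

arm_command:
  series:
    - [[0,30,10,-0.028],[0,43,16,0],[0,46,16,0],[0,46,17,0],[0,46,17,0],[0,46,17,0],[0,46,17,0],[0,46,17,0],[0,46,16,0],[0,40,15,0]]

```text
t: 39.15
tcp_pos: [0.4193, 0.1272, 0.1238]
tool_rot: [-0.23, 0.669, 0.231, 0.668]
force: [1.6, 0.9, 0.5]
finger_gap: 0.598
```

arm_command:
  series:
    - [[0,10,2,0],[0,0,0,0],[0,0,0,0],[0,0,0,0]]

```text
t: 39.55
tcp_pos: [0.4175, 0.1332, 0.1242]
tool_rot: [-0.23, 0.668, 0.23, 0.669]
force: [0.3, -0.7, 0.1]
finger_gap: 0.6
```

```bash
python3 -c "
from h import *
go((.429,.135,.0,38),(.429,.135,-.0205))"
```

```text
t 39.55 tcp [0.4175 0.1332 0.1242] F [ 0.3 -0.7  0.1] gap 0.6
R [[0.001, -0.616, 0.788], [-0.0, 0.788, 0.616], [-1.0, -0.001, 0.0]] q [ 0.05  0.4   1.96 -0.    0.77 -0.61]
(0.429, 0.135, 0.0, 38) -> [124.2  -5.6  10.1] turn 0.0
(0.429, 0.135, -0.0205) -> [20.5  0.  -0. ] turn 0
```

arm_command:
  series:
    - [[15,-3,5,0],[20,-3,5,0],[20,0,0,0],[20,0,0,0],[20,0,0,0],[18,0,0,0],[15,0,0,0],[9,0,0,0],[5,0,0,0],[2.5,0,0,0]]

```text
t: 40.55
tcp_pos: [0.4285, 0.1353, -0.0206]
tool_rot: [-0.231, 0.668, 0.231, 0.668]
force: [1.1, -0.3, 0.0]
finger_gap: 0.603
```

arm_command:
  series:
    - [[0,0,0,0],[0,0,0,0],[0,0,0,0],[0,0,0,0],[0,0,0,0],[0,0,0,0],[0,0,0,0],[0,0,0,0]]
  jaw: 0

```text
t: 41.35
tcp_pos: [0.4284, 0.1359, -0.0199]
tool_rot: [-0.231, 0.668, 0.231, 0.669]
force: [-0.0, -0.1, 5.6]
finger_gap: 0.283
```

arm_command:
  series:
    - [[-5,0,0,0],[-15,0,0,0],[-25,0,0,0],[-35,0,0,0],[-40,0,0,0],[-20,0,0,0],[0,0,0,0],[0,0,0,0]]

```text
t: 42.15
tcp_pos: [0.4276, 0.136, 0.1197]
tool_rot: [-0.231, 0.668, 0.231, 0.668]
force: [0.2, -0.1, 0.6]
finger_gap: 0.288
```

```bash
python3 -c "
from h import *
go((.52,-.309,.12,-97))"
```

```text
t 42.15 tcp [0.4276 0.136  0.1197] F [ 0.2 -0.1  0.6] gap 0.288
R [[0.0, -0.618, 0.786], [0.0, 0.786, 0.618], [-1.0, -0.0, 0.0]] q [ 0.06  0.42  1.94  0.    0.78 -0.61]
(0.52, -0.309, 0.12, -97) -> [-3.000e-01 -4.069e+02 -2.023e+02] turn 2.359
```

arm_command:
  series:
    - [[0,-20,-12,0],[0,-32,-20,0],[0,-40,-25,0],[0,-42,-26,0],[0,-42,-26,0],[0,-42,-26,0],[0,-42,-26,0],[0,-42,-26,0],[0,-40,-25,0],[0,-32,-22,0]]

```text
t: 43.15
tcp_pos: [0.4742, -0.3049, 0.1173]
tool_rot: [-0.23, 0.669, 0.232, 0.668]
force: [0.9, 0.5, -0.6]
finger_gap: 0.283
```

arm_command:
  series:
    - [[0,0,0,0],[0,0,0,0],[0,0,0,0]]

```text
t: 43.45
tcp_pos: [0.4737, -0.3006, 0.118]
tool_rot: [-0.23, 0.669, 0.233, 0.668]
force: [-0.7, 0.1, -0.1]
finger_gap: 0.285
```

```bash
python3 -c "
from h import *
im=snapshot('top');cv2.imwrite('pics/raw_t3.png',im[:,:,::-1])
go((.475,-.303,-.016))"
```

```text
t 43.5 tcp [ 0.4741 -0.3005  0.1185] F [0.  0.  0.1] gap 0.286
R [[-0.003, -0.619, 0.786], [0.003, 0.786, 0.619], [-1.0, 0.004, -0.0]] q [-0.76  0.55  1.67  0.    0.93 -1.43]
(0.475, -0.303, -0.016) -> [134.5  -3.   -0.8] turn 0
```

```bash
cat > td.py <<'E'
import cv2,numpy as np,sys
a=cv2.imread('pics/raw_top0.png').astype(int);b=cv2.imread(sys.argv[1]).astype(int)
d=(abs(a-b).max(2)>35)[190:300,350:445]
for r in range(0,110,5):print(''.join('#' if d[r:r+5,c:c+5].mean()>.3 else '.' for c in range(0,95,5)))
E
python3 td.py pics/raw_t3.png
```

```text
...................
...................
...................
...................
..................#
.................##
.........#......###
.........###...####
.........###..#####
.........##########
.........##########
..........#########
..........#########
...........########
.....##...#########
....####..#########
#....########.#####
##....#############
###..#..###########
...#############.##
....############.#.
##..###########....
```

Tray outline unchanged. Lower and release.

arm_command:
  series:
    - [[15,-3,-1,0],[20,0,0,0],[22,0,0,0],[22,0,0,0],[20,0,0,0],[16,0,0,0],[11,0,0,0],[6,0,0,0],[2,0,0,0],[0,0,0,0]]

```text
t: 44.5
tcp_pos: [0.4764, -0.3057, -0.0142]
tool_rot: [-0.231, 0.668, 0.231, 0.668]
force: [0.1, 0.2, -0.4]
finger_gap: 0.284
```

arm_command:
  series:
    - [[0,0,0,0],[0,0,0,0],[0,0,0,0],[0,0,0,0],[0,0,0,0]]
  jaw: 50

```text
t: 45.0
tcp_pos: [0.4762, -0.3059, -0.0141]
tool_rot: [-0.231, 0.668, 0.231, 0.668]
force: [0.4, -0.7, -0.4]
finger_gap: 0.501
```

arm_command:
  series:
    - [[-15,0,0,0],[-30,0,0,0],[-40,0,0,0],[-40,0,0,0],[-15,0,0,0],[0,0,0,0],[0,0,0,0.14],[0,0,0,0]]
  jaw: 60

```text
t: 45.8
tcp_pos: [0.4754, -0.3051, 0.1252]
tool_rot: [-0.183, 0.683, 0.184, 0.682]
force: [-0.8, -0.3, -0.3]
finger_gap: 0.598
```

```bash
python3 -c "
from h import *
go((.4205,.0773,.12,30),(.4205,.0773,-.0205))"
```

```text
t 45.8 tcp [ 0.4754 -0.3051  0.1252] F [-0.8 -0.3 -0.3] gap 0.598
R [[-0.001, -0.502, 0.865], [0.001, 0.865, 0.502], [-1.0, 0.002, -0.0]] q [-0.77  0.54  1.65  0.    0.95 -1.29]
(0.4205, 0.0773, 0.12, 30) -> [  5.7 358.3 144.5] turn 0.002
(0.4205, 0.0773, -0.0205) -> [ 1.405e+02 -2.000e-01  1.000e-01] turn 0
```

arm_command:
  series:
    - [[0,20,8,0],[0,32,13,0],[0,40,16,0],[0,40,16,0],[0,40,16,0],[0,40,16,0],[0,40,16,0],[0,40,16,0],[0,37,15,0],[0,29,12,0]]

```text
t: 46.8
tcp_pos: [0.4191, 0.0782, 0.125]
tool_rot: [-0.185, 0.683, 0.186, 0.682]
force: [0.2, -0.3, 0.1]
finger_gap: 0.596
```

arm_command:
  series:
    - [[0,0,0,0],[0,0,0,0],[0,0,0,0]]

```text
t: 47.1
tcp_pos: [0.4212, 0.0755, 0.1254]
tool_rot: [-0.184, 0.683, 0.184, 0.683]
force: [-0.3, 0.7, -0.1]
finger_gap: 0.602
```

```bash
python3 -c "
from h import *
im=snapshot('top');cv2.imwrite('pics/raw_t4.png',im[:,:,::-1])
go((.4205,.0773,-.0205))
c=cv2.resize(im[185:305,190:440],None,fx=3.2,fy=3.2,interpolation=2);cv2.imwrite('pics/t4.png',c[:,:,::-1])"
```

```text
t 47.15 tcp [0.4213 0.0752 0.1254] F [ 0.6 -0.6 -0.1] gap 0.6
R [[-0.0, -0.502, 0.865], [-0.0, 0.865, 0.502], [-1.0, -0.0, -0.0]] q [-0.09  0.39  1.98 -0.    0.77 -0.61]
(0.4205, 0.0773, -0.0205) -> [145.9   2.2   0.4] turn 0
```

View pics/t4.png

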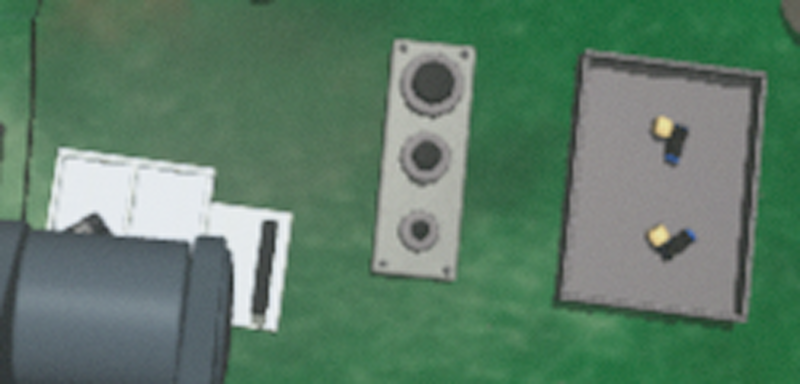

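Two elbows lie in the tray ((668,140), (670,240)), tray in place, keys up. Now the third elbow.

arm_command:
  series:
    - [[15,2,0,0],[20,0,0,0],[20,0,0,0],[20,0,0,0],[20,0,0,0],[18,0,0,0],[15,0,0,0],[10,0,0,0],[5,0,0,0],[3,0,0,0]]

```text
t: 48.15
tcp_pos: [0.4202, 0.0774, -0.0206]
tool_rot: [-0.184, 0.683, 0.184, 0.683]
force: [-0.1, 0.7, -0.1]
finger_gap: 0.6
```

arm_command:
  series:
    - [[0,0,0,0],[0,0,0,0],[0,0,0,0],[0,0,0,0],[0,0,0,0],[0,0,0,0],[0,0,0,0],[0,0,0,0]]
  jaw: 0

```text
t: 48.95
tcp_pos: [0.4202, 0.0779, -0.0201]
tool_rot: [-0.184, 0.683, 0.184, 0.683]
force: [0.0, 0.7, 4.8]
finger_gap: 0.283
```

arm_command:
  series:
    - [[-5,0,0,0],[-15,0,0,0],[-25,0,0,0],[-35,0,0,0],[-40,0,0,0],[-20,0,0,0],[0,0,0,0],[0,0,0,0]]

```text
t: 49.75
tcp_pos: [0.4197, 0.078, 0.1198]
tool_rot: [-0.184, 0.683, 0.184, 0.683]
force: [-0.2, -0.1, 0.1]
finger_gap: 0.289
```

```bash
python3 -c "
from h import *
go((.515,-.340,.12,83),(.515,-.34,-.016))"
```

```text
t 49.75 tcp [0.4197 0.078  0.1198] F [-0.2 -0.1  0.1] gap 0.289
R [[0.0, -0.502, 0.865], [0.0, 0.865, 0.502], [-1.0, -0.0, 0.0]] q [-0.08  0.4   1.99  0.    0.75 -0.61]
(0.515, -0.34, 0.12, 83) -> [-2.000e-01 -4.093e+02 -1.275e+02] turn -0.923
(0.515, -0.34, -0.016) -> [136.   0.  -0.] turn 0
```

arm_command:
  series:
    - [[0,-20,-6,0],[0,-35,-10,0],[0,-42,-12,0],[0,-43,-12,0],[0,-43,-12,0],[0,-43,-12,0],[0,-43,-12,0],[0,-43,-12,0],[0,-40,-12,0],[0,-33,-10,0]]

```text
t: 50.75
tcp_pos: [0.5174, -0.3121, 0.117]
tool_rot: [-0.182, 0.684, 0.184, 0.682]
force: [0.7, 0.3, -0.7]
finger_gap: 0.282
```

arm_command:
  series:
    - [[0,0,0,-0.132],[0,0,0,-0.132],[0,0,0,-0.132],[0,0,0,-0.132],[0,0,0,-0.132],[0,0,0,-0.132],[0,0,0,-0.131],[0,0,0,0],[0,0,0,0]]

```text
t: 51.65
tcp_pos: [0.5173, -0.3096, 0.1179]
tool_rot: [-0.467, 0.53, 0.469, 0.53]
force: [0.4, 0.1, 0.0]
finger_gap: 0.285
```

```bash
python3 -c "
from h import *
im=snapshot('top');cv2.imwrite('pics/raw_t5.png',im[:,:,::-1])
go((.517,-.31,-.016,83))"; python3 td.py pics/raw_t5.png
```

```text
t 51.7 tcp [ 0.5175 -0.3098  0.1183] F [-0.3 -0.1 -0.6] gap 0.285
R [[-0.002, -0.992, 0.124], [0.002, 0.124, 0.992], [-1.0, 0.002, 0.002]] q [-0.72  0.6   1.56  0.    0.99 -2.17]
(0.517, -0.31, -0.016, 83) -> [ 1.343e+02  1.000e-01 -5.000e-01] turn -0.002
.................##
................###
................###
...............####
..............#####
..............#####
.........#...######
.........######.###
.........##########
.........##########
..........#########
..........###.#####
.........##########
....###############
.##.############..#
.###############..#
##.#############...
..#############....
...###..#######....
###.########....#..
####.....###....#..
########..###.....#
```

Still held, tray outline unchanged.

arm_command:
  series:
    - [[15,0,0,0],[20,0,0,0],[22,0,0,0],[22,0,0,0],[20,0,0,0],[16,0,0,0],[11,0,0,0],[6,0,0,0],[2,0,0,0],[0,0,0,0]]

```text
t: 52.7
tcp_pos: [0.5183, -0.3105, -0.0141]
tool_rot: [-0.469, 0.53, 0.468, 0.53]
force: [0.1, -0.4, -0.2]
finger_gap: 0.282
```

arm_command:
  series:
    - [[0,0,0,0],[0,0,0,0],[0,0,0,0],[0,0,0,0],[0,0,0,0]]
  jaw: 50

```text
t: 53.2
tcp_pos: [0.5182, -0.3104, -0.0141]
tool_rot: [-0.469, 0.529, 0.469, 0.53]
force: [-0.4, 0.3, 0.3]
finger_gap: 0.5
```

arm_command:
  series:
    - [[-15,0,0,0],[-30,0,0,0],[-40,0,0,0],[-50,0,0,0],[-30,0,0,0],[0,0,0,0],[0,0,0,0]]

```text
t: 53.9
tcp_pos: [0.5184, -0.3104, 0.1524]
tool_rot: [-0.47, 0.529, 0.468, 0.53]
force: [0.8, -0.6, -0.8]
finger_gap: 0.497
```

```bash
python3 -c "
from h import *
go((.4995,.2665,.14,-58))"
```

```text
t 53.9 tcp [ 0.5184 -0.3104  0.1524] F [ 0.8 -0.6 -0.8] gap 0.497
R [[0.002, -0.993, 0.121], [-0.002, 0.121, 0.993], [-1.0, -0.002, -0.001]] q [-0.72  0.55  1.53 -0.    1.05 -2.17]
(0.4995, 0.2665, 0.14, -58) -> [ 11.4  88.8 570.4] turn 2.461
```

arm_command:
  series:
    - [[0,10,30,0],[0,10,45,0],[0,10,48,0],[0,10,48,0],[0,10,48,0],[0,10,48,0],[0,10,48,0],[0,10,48,0],[0,5,48,0],[0,4,48,0]]

```text
t: 54.9
tcp_pos: [0.4834, 0.1579, 0.1493]
tool_rot: [-0.468, 0.531, 0.469, 0.528]
force: [0.5, -0.5, 0.1]
finger_gap: 0.503
```

arm_command:
  series:
    - [[0,0,45,0],[0,0,40,0],[0,0,20,0.1],[0,0,0,0.147],[0,0,0,0.147],[0,0,0,0.147],[0,0,0,0.147],[0,0,0,0.147],[0,0,0,0.147],[0,0,0,0.147]]

```text
t: 55.9
tcp_pos: [0.4967, 0.2599, 0.1489]
tool_rot: [-0.111, 0.7, 0.11, 0.697]
force: [0.3, -1.0, 1.0]
finger_gap: 0.497
```

arm_command:
  series:
    - [[0,0,0,0.147],[0,0,0,0.147],[0,0,0,0.147],[0,0,0,0.147],[0,0,0,0.147],[0,0,0,0.147],[0,0,0,0.147],[0,0,0,0.147],[0,0,0,0.147],[0,0,0,0]]

```text
t: 56.9
tcp_pos: [0.4969, 0.2599, 0.1491]
tool_rot: [0.339, 0.621, -0.341, 0.619]
force: [-0.0, -0.2, 0.4]
finger_gap: 0.498
```

```bash
python3 -c "
from h import *
im=snapshot('scene');cv2.imwrite('pics/raw_p.png',im[:,:,::-1])
c=cv2.resize(im[210:310,160:280],None,fx=5,fy=5,interpolation=2);cv2.imwrite('pics/p.png',c[:,:,::-1])
go((.4995,.2665,.07,-58.5))"
```

```text
t 56.95 tcp [0.4971 0.26   0.1493] F [-0.1  0.3  0.4] gap 0.501
R [[-0.003, 0.842, 0.54], [-0.001, 0.54, -0.842], [-1.0, -0.003, -0.001]] q [0.28 0.5  1.64 0.   1.   1.28]
(0.4995, 0.2665, 0.07, -58.5) -> [79.3  5.8 -4.1] turn 0.021
```

View pics/p.png

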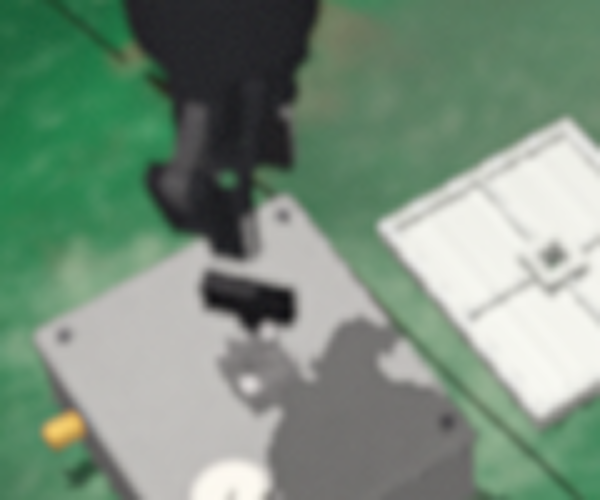

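Bar still latched at (250,297), carrier empty. Descend to the same pose where I released it and grip.

arm_command:
  series:
    - [[0,6,-4,0.021],[10,0,0,0],[15,0,0,0],[18,0,0,0],[15,0,0,0],[10,0,0,0],[6,0,0,0],[4,0,0,0],[0,0,0,0],[0,0,0,0]]

```text
t: 57.95
tcp_pos: [0.5016, 0.2671, 0.0731]
tool_rot: [0.347, 0.616, -0.346, 0.617]
force: [0.5, 0.2, -0.6]
finger_gap: 0.495
```

arm_command:
  series:
    - [[0,0,0,0],[0,0,0,0],[0,0,0,0],[0,0,0,0],[0,0,0,0],[0,0,0,0],[0,0,0,0],[0,0,0,0]]
  jaw: 0
  force: 50

```text
t: 58.75
tcp_pos: [0.5008, 0.2685, 0.0735]
tool_rot: [0.347, 0.617, -0.346, 0.616]
force: [-2.2, 4.8, 3.8]
finger_gap: 0.132
```

```bash
python3 -c "
from h import *
go((.4985,.2672,.0725,-8))"
```

```text
t 58.75 tcp [0.5008 0.2685 0.0735] F [-2.2  4.8  3.8] gap 0.132
R [[0.0, 0.855, 0.519], [0.003, 0.519, -0.855], [-1.0, 0.001, -0.002]] q [0.29 0.62 1.68 0.   0.83 1.32]
(0.4985, 0.2672, 0.0725, -8) -> [ 1.  -2.6 -0.1] turn -0.885
```

arm_command:
  series:
    - [[-1,-1,-1,0],[-1,0,0,0],[0,0,0,-0.127],[0,0,0,-0.127],[0,0,0,-0.127],[0,0,0,-0.126],[0,0,0,-0.126],[0,0,0,-0.126],[0,0,0,-0.126],[0,0,0,0]]

```text
t: 59.75
tcp_pos: [0.5, 0.269, 0.0738]
tool_rot: [0.05, 0.705, -0.048, 0.706]
force: [2.1, 7.8, -7.7]
finger_gap: 0.126
```

arm_command:
  series:
    - [[3,0,0,0],[3,0,0,0],[3,0,0,0],[3,0,0,0],[2,0,0,0],[1,0,0,0],[0,0,0,0],[0,0,0,0]]

```text
t: 60.55
tcp_pos: [0.5, 0.269, 0.0596]
tool_rot: [0.05, 0.705, -0.048, 0.706]
force: [-0.4, 7.4, -3.0]
finger_gap: 0.131
```

```bash
python3 -c "
from h import *
st()"
```

```text
t 60.55 tcp [0.5    0.269  0.0596] F [-0.4  7.4 -3. ] gap 0.131
R [[0.001, 0.14, 0.99], [0.003, 0.99, -0.14], [-1.0, 0.003, 0.0]] q [0.3  0.64 1.69 0.   0.8  0.43]
```

The pin is going down in the slot. Lower the rest, release, rise.

arm_command:
  series:
    - [[1,-1,0,0],[1,-1,0,0],[0.5,-1,0,0],[0,0,0,0],[0,0,0,0]]

```text
t: 61.05
tcp_pos: [0.5002, 0.2687, 0.0594]
tool_rot: [0.053, 0.704, -0.047, 0.706]
force: [-2.3, 14.1, 8.2]
finger_gap: 0.13
```

arm_command:
  series:
    - [[0,0,0,0],[0,0,0,0],[0,0,0,0],[0,0,0,0],[0,0,0,0],[0,0,0,0]]
  jaw: 60

```text
t: 61.65
tcp_pos: [0.4994, 0.264, 0.057]
tool_rot: [0.049, 0.706, -0.049, 0.705]
force: [0.5, 0.0, -0.7]
finger_gap: 0.602
```

arm_command:
  series:
    - [[-10,0,0,0],[-20,0,0,0],[-35,0,0,0],[-40,0,0,0],[-35,0,0,0],[0,-30,0,0],[0,-45,0,0],[0,-45,-10,0],[0,-45,-10,0],[0,-45,-10,0]]

```text
t: 62.65
tcp_pos: [0.4399, 0.0591, 0.198]
tool_rot: [0.049, 0.705, -0.049, 0.706]
force: [1.5, -1.2, 0.7]
finger_gap: 0.602
```

arm_command:
  series:
    - [[0,-45,0,0],[0,-45,0,0],[0,-45,0,0],[0,-45,0,0],[0,0,0,0],[0,0,0,0]]

```text
t: 63.25
tcp_pos: [0.4155, -0.1187, 0.1977]
tool_rot: [0.05, 0.705, -0.05, 0.706]
force: [-0.2, 0.5, 0.5]
finger_gap: 0.598
```

```bash
python3 - <<'E'
from h import *
st()
a=snapshot('scene')[:,:,::-1].copy();b=snapshot('top')[:,:,::-1].copy()
cv2.imwrite('pics/raw_f_s.png',a);cv2.imwrite('pics/raw_f_t.png',b)
s=cv2.resize(a[150:320,160:410],None,fx=3.2,fy=3.2,interpolation=2)[:300]
x=cv2.resize(a[140:330,160:330],None,fx=2.4,fy=2.4,interpolation=2);y=cv2.resize(b[150:310,110:440],None,fx=1.19,fy=1.19,interpolation=2)
o=np.zeros((456,408+393,3),np.uint8);o[:x.shape[0],:408]=x;o[:y.shape[0],408:408+y.shape[1]]=y;o=o[:,:800]
z=cv2.resize(b[195:285,110:190],None,fx=3,fy=3,interpolation=2);o[190:190+z.shape[0]-4,420:420+z.shape[1]]=z[:-4][:266]
cv2.imwrite('pics/fin.png',o)
E
```

```text
t 63.25 tcp [ 0.4155 -0.1187  0.1977] F [-0.2  0.5  0.5] gap 0.598
R [[0.001, 0.142, 0.99], [0.0, 0.99, -0.142], [-1.0, 0.0, 0.001]] q [-0.54  0.27  1.89  0.    0.98 -0.4 ]
```

View pics/fin.png

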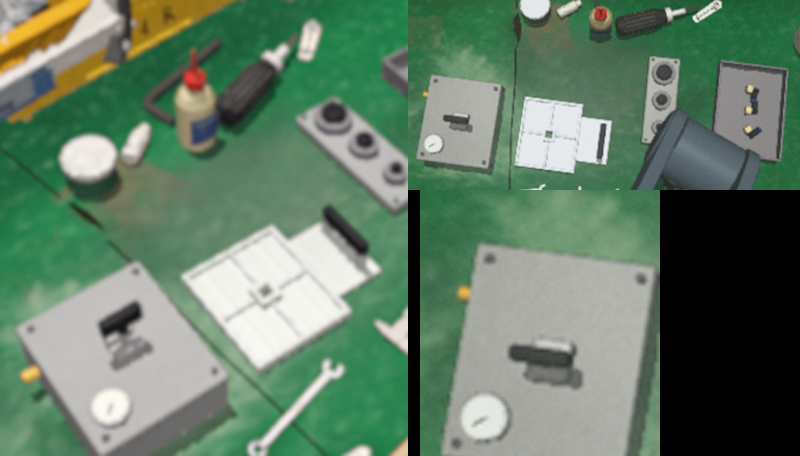

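Bar lies along the slot again, carrier empty in front, three elbows in the tray, bottle upright. Compare the plunger with the first picture to be sure that it is fully home.

```bash
python3 - <<'E'
import cv2,numpy as np
for a,b,w in(('raw_scene0','raw_f_s',(195,255,225,300)),('raw_top0','raw_f_t',(135,235,168,262))):
    A,B=[cv2.imread(f'pics/{n}.png')[w[1]:w[3],w[0]:w[2]].astype(np.float32).mean(2) for n in(a,b)]
    print(np.abs(A-B).max(),np.abs(A-B).mean(),cv2.phaseCorrelate(A,B))
    for t in(A,B):ys,xs=np.where(t<60);print(xs.mean(),ys.mean(),len(xs))
E
```

```text
13.0 1.3071605 ((0.04683073995568421, 0.5298065928786038), 1.0097691906823052)
15.5 18.261363636363637 88
15.546511627906977 18.302325581395348 86
18.333328 1.5873553 ((-0.14547092449532784, 0.5004065720364128), 0.9991893459249426)
17.571428571428573 16.285714285714285 7
19.555555555555557 16.88888888888889 9
```

Identical to the initial picture (bar shift < 0.1 px), so the plunger is home.

```bash
python3 -c "
from station import ticket;print(ticket.sign_off())"
```

```text
the job is handed in; nothing more can be done
None
```

The job is done and handed in at about 63 s of the 210 s; `sign_off` reports no verdict.

- **Keys:** I pressed small, then middle, then large, each to its end stop (15.5, 8.5 and 9.9 N).
- **Plunger up:** I lifted it about 17 mm and turned it about 0.87 rad. It stayed up on its own until I turned it back.
- **Carrier:** I slid it about 165 mm out by its handle and left it empty on the bench in front of the tester.
- **Elbows:** Only three were there, and all three are in the tray; the fourth pocket was empty.
- **Plunger home:** I turned it back and lowered it into the slot, then released it.

**Last checks:** The final pictures show the bar along the slot, within 0.1 px of its position in the first scene picture. The carrier is empty, the three elbows are in the tray, the bottle is upright and the arm is clear. No tray displacement or grip slackening was seen.

**What disagreed:**
- **Height offset:** Heights from the arm's TCP reading were about 34 mm below the true heights. I found this by touching the first key and corrected for it from then on.
- **Camera difference:** The two cameras differed by about 4–5 mm. I mostly used the top view.
- **Elbows on their sides:** They lay on their sides when I first saw them, after the carrier was out, so the pull may have tipped them. I gripped them across the hex and body instead.
- **Image check:** On the same two picture pairs, phase correlation gave an apparent 0.5 px shift. The mean difference was only 1–2 grey levels, so I took that shift as an artefact.

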